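# Pack biscuits in a two-shell box and seat its lid in the pedal press

### The job

Pack the biscuits to go: lay the roll of biscuits in the open snack box, swing the lid shut, and set the box on the bed of the press with its free end in the mouth; then take it anew near its hinge end and slide it home against the back stop. Press the pedal right down to its stop and hold it there for a moment so that the plate seats the lid edge to edge, then let the pedal come all the way up and leave the shut box home in the press. Leave the sweet jar, the glass, the slim carton and the spice jar where they stand.

Things in the scene. Friction and masses are not known exactly. Their poses are not given: they have to be found in the camera images.
- snack_box: the lower half of a white two-shell snack box (with the lid 160 x 68 x 50 mm), origin at the centre of its underside, x along its length from the hinge end (-x) to the free end (+x), z up. Lower half 20 mm high, walls and floor 2 mm thick (inside 156 x 64 mm). About 0.3 kg with the lid. It starts in the wooden cradle, open, its hinge end toward the robot
- box_lid (a joint): hinge of the box's lid (upper shell, 160 x 68 mm, 30 mm deep): 0 = shut, its rim edge to edge on the lower half; about 1.6 = standing upright at the hinge end; its stop is at 1.85. The hinge is stiff: the lid stays where it is left. Its axis lies along the box's y, 80 mm toward -x from the box origin and 20 mm above it
- lid_edge (a point): middle of the outer face of the lid's free end (160 mm from the hinge axis, half way up the 30 mm deep shell)
- box_far_end (a point): middle of the lower edge of the box's free end (box frame x = +80 mm, z = 0)
- biscuits: roll of round biscuits in a clear bag, the roll 42 mm wide, 101 mm long (137 mm with the bag's flat ends, 50 mm over its seams 13 mm up) and 42 mm high, long side along its own y, origin at the centre of its underside; it lies flat; grasp it across its width, above the seams
- cradle: fixed low wooden cradle, base 176 x 88 mm and 4 mm thick on which the box stands, x toward the box's free end. Two cheeks 34 mm high stand 3 mm beside the box from x = -86 to -24 mm and hide the sides of its hinge half; 10 mm high stops at both ends. The box can only be lifted out, held by its sides at or beyond its middle
- press: fixed C-frame bench press; origin on the cabinet top under its plate's middle, mouth toward -x. Bed 8 mm thick, x = -145 to 85, 94 wide. Head: front x = -40, underside 120, top 160 mm up. Plate 76 x 54 mm, its underside 82 mm up, 57 when pressed. Guides 14 mm high, 78 mm apart, flared, from x = -27 to the back stop's face at x = 40 mm
- press_home (a point): point on the bed in the middle of the back stop's face (press frame x = +40 mm, z = 8 mm); the lower edge of the box's free end comes here when it is home. Axes as the press
- press_pedal (a joint): spring pedal on the +y side of the press, hinged at its rear end on an axis along the press's y; 0 = up, 0.25 = at its stop, needs about 8 N on the pad. It drives the plate straight down by 25 mm. Hinge axis at press frame x = +30, z = 30 mm
- pedal_pad (a point): centre of the top of the pedal's ribbed pad (62 mm along x, 50 mm along y), at press frame (-100, 115, 60) mm when up; it moves down about 32 mm to the stop
- sweet_jar: bystander: glass jar of sweets with a stopper, 87 mm wide, 149 mm high, origin at the centre of its underside
- scoop_glass: bystander: straight glass holding stirrers, 69 mm wide, 176 mm high, origin at the centre of its underside
- drip_box: bystander: slim upright carton, 24 x 72 x 98 mm, origin at the centre of its underside
- spice_jar: bystander: small spice jar, 46 mm wide, 106 mm high, origin at the centre of its underside

How it is judged:
By the outcome, as a careful person would: the job done as asked, in the order asked, and still so for the second after the job is handed in, with the robot touching nothing.
It also fails if it takes over 72 s, if anything falls off the work surface, if the arm or the gripper's body presses on something with over 40 N, if the wrist force passes 120 N, or if a joint passes its speed limit or range.

### The arm

A 6-joint arm with a two-finger parallel gripper is mounted at the origin on a cart in front of the work surface, level with it; the furniture and walls round the work are solid. World frame = base frame: x ahead of the robot, y to its left, z up, the work surface at z = 0. Lengths are in mm, angles in degrees, forces in N, time in s.
With the tool pointing down it reaches from about 375 to 925 mm from the base axis. Payload 5.7 kg.
Tool frame: the origin (TCP) lies between the finger pads; the fingertips stand 11 mm ahead of it and the grasp point (between the pads) lies 8 mm behind it; z points along the fingers, y is the direction in which the jaws open and shut (so a half turn about z gives the same grasp; the last joint's range is limited). The gripper opens to 88 mm and grips with 3 to 60 N. Pads are 20 mm wide; open, the fingers measure 115 mm over their backs; the gripper's body (75 mm by 178 mm) begins 61 mm behind the grasp point.
Start: joints at [70.296, 20.558, 86.54, -0, 72.909, -6.595], TCP at [136.08, 584.334, 233.623] pointing down, gripper open.
Joint ranges: [-170.27, 170.27], [-57.76, 135], [12.27, 136.19], [-55.21, 235.2], [11.17, 155.16], [-170.74, 170.74]. Speed limits (degrees/s): [136.94, 136.94, 180, 180, 180, 180].

### API

Orientations are given as a 3x3 rotation matrix whose columns are the frame's x, y, z axes.
In Python, from rig import env, imaging gives the robot as it stands. The module is installed in compiled form; this text tells all that it offers.
- The arm moves only by the tool apply_moves, never from a script. Its argument "deltas" is a list of rows, each an object of numbers: "tx", "ty", "tz": the shift along the tool's x, y, z in cm; "rx", "ry", "rz": the turn, a rotation vector about the tool's x, y, z in rad; "hand": the opening, from 0 (shut) to 1 (fully open). In form: [{"tx": .., "ty": .., "tz": .., "rx": .., "ry": .., "rz": .., "hand": ..}, ...]. A call has 1 to 20 rows; each row is the pose to reach, as a shift and turn from the pose commanded when the call began, along the tool's axes at that moment; what a row does not reach only later rows make up. A row lasts 1/12 s, in which the tool goes at most 41.7 mm and 7.16 degrees, less where a joint would pass 70% of its speed; a pose out of reach is approached as far as the arm can. A call with a gripper value outside its range is refused whole. The fingers move at their own pace and stop on an object; the grip force is fixed at half the most. Time passes only in rows, so rows that repeat a pose let the fingers close. It gives the time, the measured TCP pose, the force and the opening at its end, in the units of the state.
- env.state(): the state, without advancing time (a new reading comes with each control period).
- imaging.grab_frame(name): name is "side" or "top"; returns a dict with "color" (420x560x3 uint8, red, green, blue), "fx", "fy", "cx", "cy" (pixels), "k1" (the pictures are not rectified: a ray, as slopes to the right and down, at radius r is drawn at 1 + k1 r^2 times it, then the intrinsics apply), "rvec" (rotation vector, rad) and "tvec" (3), from world to camera coordinates, as OpenCV has them. Camera axes: x right, y down, z forward; pixel columns grow to the right and rows downward; lengths in mm; the calibration is good to about 2 mm. A picture is of the moment at which its call begins. There is no depth.
- env.job_done(): hands the job in, once; it reports no verdict.
The state is a dict: "time": time; "joint_pos": joint angles; "qd": joint speeds; "effort": joint torques, N m; "eef_pos": TCP position; "tool_rot": TCP orientation; "force": force on the tool from outside, world axes, zero at the start; "torque": the same for the moment, N m; "finger_gap": finger opening in mm.
Only numpy, scipy, OpenCV 4.12 (cv2) and the standard library are available. Lean on these libraries where they do the work, as an engineer would, in place of code of your own. Each camera call takes 0.05 s, during which the arm holds its last target.

## Working session

There is one attempt and no reset: what is moved stays moved. The work goes in short steps, Python scripts to look and compute and a tool call to move; the robot and the scene stay as the last step left them, time stands still between calls to the robot, and variables do not carry over. Pictures are saved under pics/ and viewed, and the job is handed in when it is done.

Besides the shell and the picture viewer there is one more tool, called after "Emit:" by a JSON object that holds its "api" and its "payload". apply_moves: Moves the arm, as the interface text tells. Its arguments: {"type":"object","properties":{"deltas":{"type":"array","items":{"type":"object","properties":{"tx":{"type":"number"},"ty":{"type":"number"},"tz":{"type":"number"},"rx":{"type":"number"},"ry":{"type":"number"},"rz":{"type":"number"},"hand":{"type":"number"}}}}},"required":["deltas"]}

```bash
mkdir -p pics; cat > h.py <<'E'
import numpy as np,cv2
from rig import env,imaging
def grab(n,fn=None):
    f=imaging.grab_frame(n)
    if fn: cv2.imwrite('pics/'+fn,f['color'][:,:,::-1])
    return f
def cam(f):
    R=cv2.Rodrigues(np.array(f['rvec'],float))[0];t=np.array(f['tvec'],float).ravel()
    return R,t
def proj(f,P):
    R,t=cam(f);P=np.atleast_2d(np.array(P,float));c=P@R.T+t
    s=c[:,:2]/c[:,2:];r2=(s**2).sum(1,keepdims=True);s=s*(1+f['k1']*r2)
    return s*[f['fx'],f['fy']]+[f['cx'],f['cy']]
def ray(f,uv):
    R,t=cam(f);d=(np.array(uv,float)-[f['cx'],f['cy']])/[f['fx'],f['fy']]
    s=d.copy()
    for _ in range(30): s=d/(1+f['k1']*(s@s))
    return -R.T@t,R.T@np.array([s[0],s[1],1])
def atz(f,uv,z):
    o,d=ray(f,uv);return o+d*(z-o[2])/d[2]
def calib():
    import pickle
    return pickle.load(open('cal.pkl','rb'))
E
python3 - <<'E'
from h import *
import pickle
c={}
for n in('side','top'):
    f=grab(n,n+'0.png');R,t=cam(f);print(n,f['fx'],f['fy'],f['cx'],f['cy'],f['k1'],'pos',-R.T@t,'fwd',R[2]);g=dict(f);g.pop('color');c[n]=g
pickle.dump(c,open('cal.pkl','wb'))
s=env.state();print(s)
E
```

```text
side 420.5109040561118 420.5109040561118 275.8800643416735 210.61988691220571 0.04044918728112266 pos [588.72206508 631.39251496 609.25454487] fwd [ 0.00569651 -0.75730501 -0.6530365 ]
top 417.05513805172075 417.05513805172075 284.21591926923094 201.72447065786037 -0.10920772345184618 pos [445.54869019  17.54139232 900.61566322] fwd [ 0.1344965  -0.00332478 -0.99090849]
{'time': 0.1, 'joint_pos': array([ 7.02961750e+01,  2.05931570e+01,  8.65917197e+01, -6.07650487e-04,
        7.29069977e+01, -6.59644577e+00]), 'qd': array([-0.00678005, -0.12236103, -0.1933871 , -0.05615476,  0.06374482,
       -0.03289237]), 'effort': array([ 6.46989120e-04, -5.16348088e+01, -2.71406758e+01,  6.76502218e-02,
        2.74596893e-02,  9.35945678e-06]), 'eef_pos': array([135.89540372, 583.80534739, 232.90747246]), 'tool_rot': array([[-9.73947431e-01,  2.26773279e-01, -5.31092907e-04],
       [ 2.26773834e-01,  9.73946271e-01, -1.51303916e-03],
       [ 1.74139107e-04, -1.59405857e-03, -9.99998714e-01]]), 'force': array([ 0.40990127, -0.83465087,  0.03292119]), 'torque': array([-0.00817801, -0.02418423, -0.00295017]), 'finger_gap': 87.81153727622925}
```

View pics/side0.png

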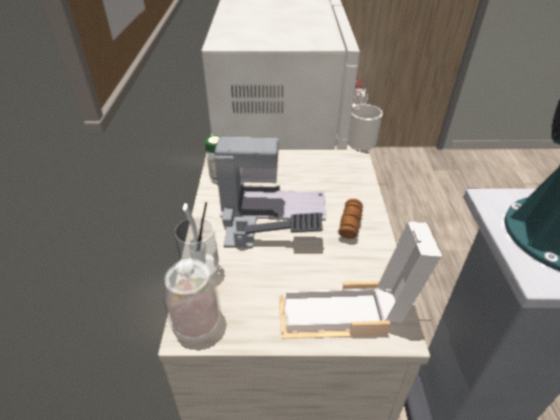

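View pics/top0.png

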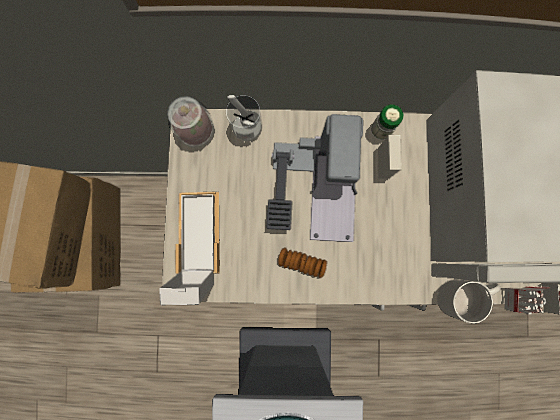

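The side view shows the open box at about (330,310) with its lid upright near (410,270), the press at about (265,190) and the roll at (350,218). The top view has the box at (198,235), the press at (335,180), the pedal pad at (280,215) and the roll at (302,263). I'll zoom in to measure.

```bash
python3 - <<'E'
import cv2
a=cv2.imread('pics/top0.png')
def z(a,x0,y0,x1,y1,k,fn):
    b=cv2.resize(a[y0:y1,x0:x1],None,fx=k,fy=k,interpolation=cv2.INTER_CUBIC)
    for x in range(x0-x0%10+10,x1,10):
        cv2.line(b,((x-x0)*k,0),((x-x0)*k,6 if x%50 else 14),(0,0,255),1)
        if x%20==0: cv2.putText(b,str(x),((x-x0)*k-10,24),0,.35,(0,0,255),1)
    for y in range(y0-y0%10+10,y1,10):
        cv2.line(b,(0,(y-y0)*k),(6,(y-y0)*k),(0,0,255),1)
        if y%20==0: cv2.putText(b,str(y),(8,(y-y0)*k+4),0,.35,(0,0,255),1)
    cv2.imwrite('pics/'+fn,b)
z(a,155,185,285,310,4,'z1.png')
z(a,255,100,405,250,4,'z2.png')
z(a,255,235,405,290,5,'z4.png')
s=cv2.imread('pics/side0.png')
z(s,265,210,445,350,4,'z3.png')
open('zoom.py','w').write('')
E
```

```text
(no output)
```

View pics/z1.png

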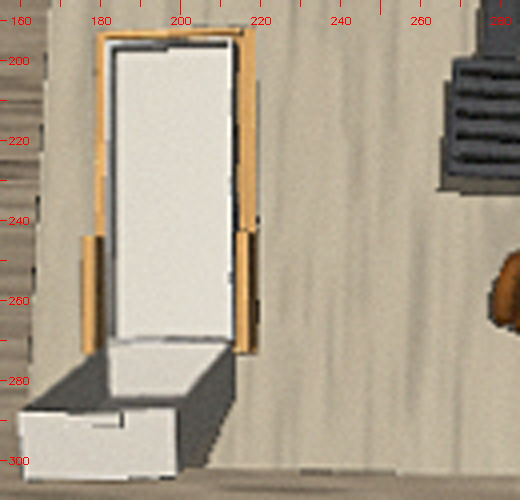

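View pics/z2.png

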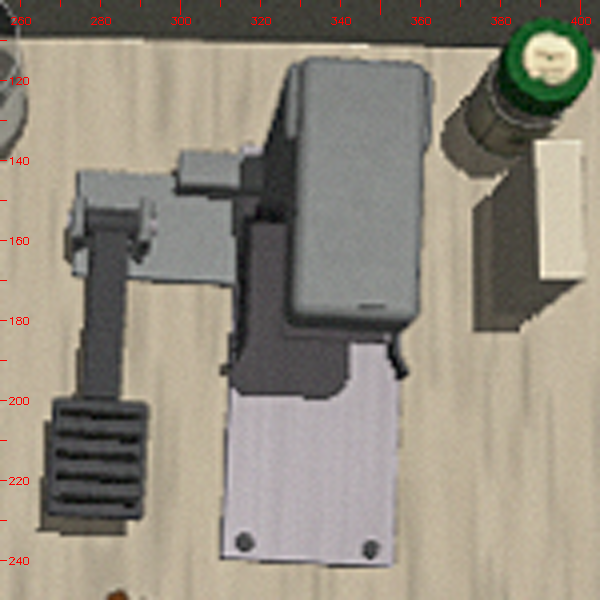

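View pics/z3.png

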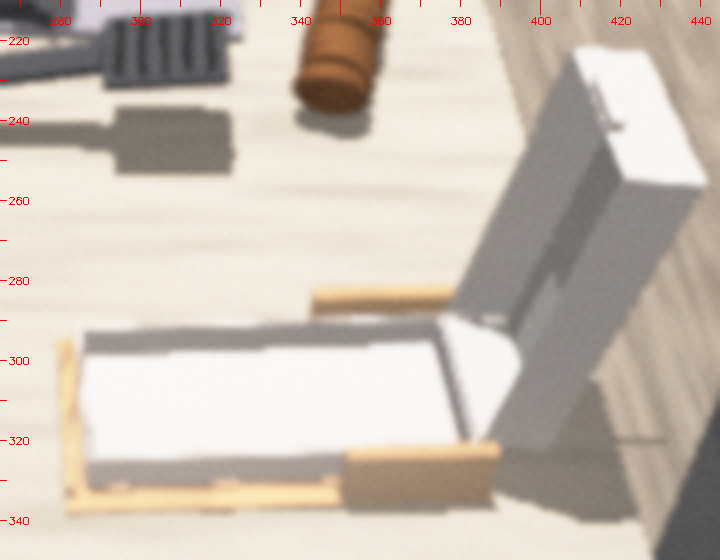

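View pics/z4.png

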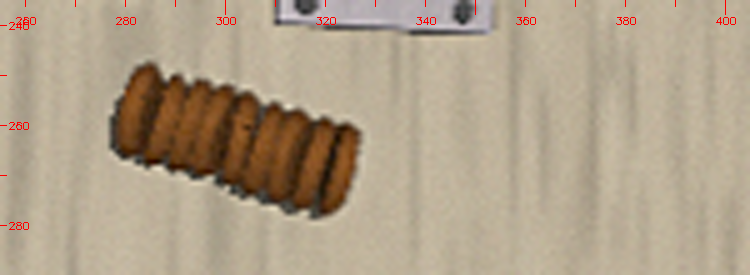

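```bash
cat > fit.py <<'E'
from h import *
from scipy.optimize import least_squares
C=calib();T=C['top'];S=C['side']
def W(p,P):
    P=np.atleast_2d(np.array(P,float));c,s=np.cos(p[2]),np.sin(p[2])
    return np.c_[p[0]+c*P[:,0]-s*P[:,1],p[1]+s*P[:,0]+c*P[:,1],P[:,2]]
def fit(obs,p0):
    def r(p):
        return np.concatenate([(proj(f,W(p,[P]))[0]-uv) for f,P,uv in obs])
    q=least_squares(r,p0,loss='soft_l1',f_scale=1.5);return q.x,r(q.x).reshape(-1,2)
E
python3 - <<'E'
from fit import *
z=24
obs=[(T,[80,34,z],(181.5,194.7)),(T,[80,-34,z],(213.5,194)),(T,[-80,-34,z],(213.6,270)),(T,[-80,34,z],(181.7,270)),
 (S,[80,34,z],(286,325)),(S,[80,-34,z],(286,293.5))]
p,r=fit(obs,[450,200,0]);print('box',p,np.degrees(p[2]));print(r.round(1))
obs=[(T,[-145,47,8],(310,240)),(T,[-145,-47,8],(353.3,241.7)),
(T,[-69,140,60],(268.7,199.5)),(T,[-69,90,60],(291.8,200.5)),(T,[-131,90,60],(290.5,229.5)),(T,[-131,140,60],(267,228)),
]
q,r=fit(obs,[600,-60,0]);print('press',q,np.degrees(q[2]));print(r.round(1))
L=atz(T,(281.2,256.2),21);R=atz(T,(322.8,269.2),21);print('roll',L,R,np.hypot(*(L-R)[:2]),(L+R)/2,np.degrees(np.arctan2(*(L-R)[[1,0]])))
for n,f in(('top',T),('side',S)):
    a=cv2.imread(f'pics/{n}0.png');a=cv2.resize(a,None,fx=1.4,fy=1.4)
    def ln(P,col):
        u=(proj(f,P)*1.4).round().astype(int);cv2.polylines(a,[u.reshape(-1,1,2)],True,col,1)
    def bx(p,x0,x1,y0,y1,z0,z1,col):
        for z in(z0,z1): ln(W(p,[[x0,y0,z],[x1,y0,z],[x1,y1,z],[x0,y1,z]]),col)
    bx(p,-80,80,-34,34,4,24,(0,0,255));bx(p,-86,-24,37,44,4,38,(255,0,0));bx(p,-88,88,-44,44,0,4,(255,0,255))
    bx(q,-145,85,-47,47,0,8,(0,0,255));bx(q,-40,-40,-20,20,120,160,(0,200,0));bx(q,-131,-69,90,140,60,60,(255,0,0));bx(q,-27,40,-39,39,8,22,(0,255,255))
    cv2.imwrite(f'pics/ov_{n}.png',a)
E
```

```text
box [4.96986590e+02 1.97520903e+02 4.58430126e-02] 2.6266111406433383
[[-0.4  0.4]
 [-0.8  0.1]
 [-0.1 -0.1]
 [-0.5  0.7]
 [ 0.3 -0.3]
 [-2.  -2.4]]
press [ 6.28921345e+02 -9.48144713e+01 -4.09334451e-02] -2.3453136432416097
[[ 0.  -0.4]
 [ 0.5  0.3]
 [-0.7 -1. ]
 [ 0.7 -0.6]
 [ 0.3  0.8]
 [-0.9  0.9]]
roll [449.669001    19.12526839  21.        ] [423.83980556 -68.30826057  21.        ] 91.16890546368394 [436.75440328 -24.59149609  21.        ] 73.54205734693181
```

View pics/ov_top.png

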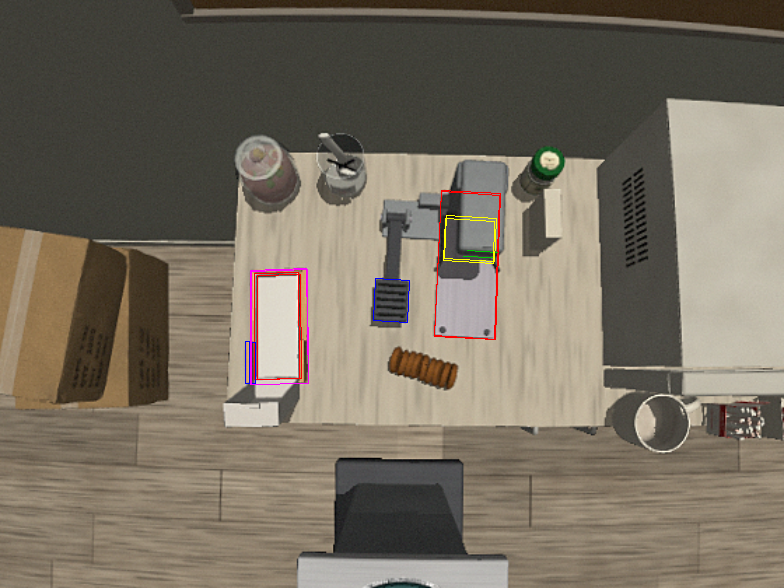

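View pics/ov_side.png

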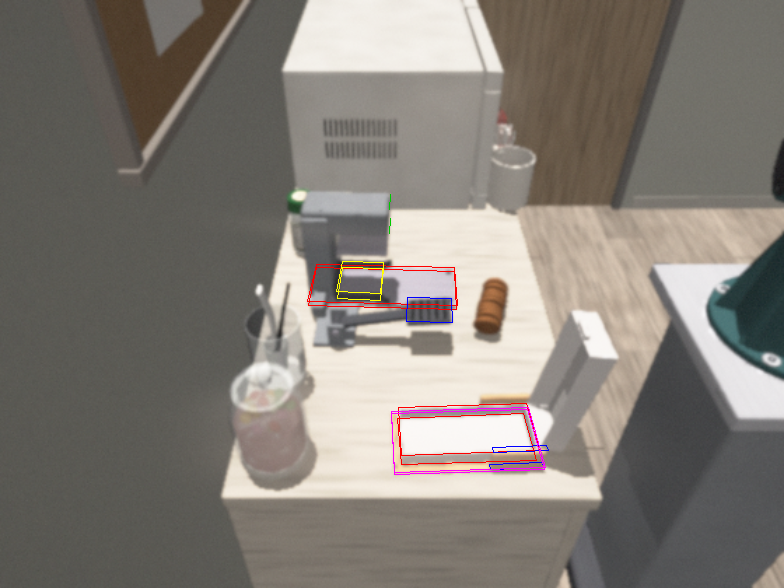

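```bash
python3 - <<'E'
from fit import *
z=24
obs=[(T,[80,34,z],(181.5,194.7)),(T,[80,-34,z],(213.5,194)),(T,[-80,-34,z],(213.6,270)),(T,[-80,34,z],(181.7,270)),
 (S,[80,34,z],(286,325)),(S,[88,44,4],(281.5,338.5)),(S,[-86,44,38],(389.5,320)),(T,[-86,44,38],(176.3,273)),(T,[-24,44,38],(176.3,244))]
p,r=fit(obs,[450,200,0]);print('box',p,np.degrees(p[2]));print(r.round(1))
def lid(th,x,y,h):
    return [-80+x*np.cos(th)-h*np.sin(th),y,24+x*np.sin(th)+h*np.cos(th)]
o=[(T,34,30,(160,304.5)),(T,-34,30,(199,304.5)),(T,-34,0,(199,287)),(T,34,0,(160,287.5)),(S,34,0,(422,254.5)),(S,34,30,(441,256)),(S,-34,0,(407,222.5)),(S,-34,30,(427,222.5))]
def rr(t): return np.concatenate([proj(f,W(p,[lid(t[0],160,y,h)]))[0]-uv for f,y,h,uv in o])
q=least_squares(rr,[1.6]);print('theta',q.x);print(rr(q.x).reshape(-1,2).round(1));print(W(p,[lid(q.x[0],160,0,0),lid(q.x[0],160,0,30)]))
pr=[437,-24.6,np.radians(-16.5)]
def silh(pr,f):
    pts=[]
    for y in(-50.5,50.5):
        for a in np.linspace(0,2*np.pi,40): pts.append([21*np.cos(a),y,21+21*np.sin(a)])
    return proj(f,W(pr,pts))
for n,f in(('top',T),('side',S)):
    a=cv2.imread(f'pics/{n}0.png');u=silh(pr,f)
    x0,y0=(u.min(0)-25).astype(int);x1,y1=(u.max(0)+25).astype(int);k=5
    b=cv2.resize(a[y0:y1,x0:x1],None,fx=k,fy=k,interpolation=cv2.INTER_CUBIC)
    for seg in(u[:40],u[40:]): cv2.polylines(b,[((seg-[x0,y0])*k+k/2).astype(int).reshape(-1,1,2)],True,(0,255,0),1)
    cv2.imwrite(f'pics/r_{n}.png',b)
E
```

```text
box [4.98122064e+02 1.96419617e+02 5.71972946e-02] 3.277163577499583
[[-0.3  0. ]
 [-0.7 -0.6]
 [ 0.9 -0.8]
 [ 0.5  0.3]
 [-0.1 -0.4]
 [-0.2 -1.2]
 [ 1.2  0.4]
 [-0.5  0.6]
 [-0.9 -0.6]]
theta [1.73572826]
[[ 1.9  0.9]
 [ 2.  -0.3]
 [ 1.1  0. ]
 [ 0.8  0.7]
 [-0.6 -1.9]
 [ 0.8 -1.7]
 [ 0.2 -2.7]
 [-1.1 -1. ]]
[[392.02621861 190.34459521 181.82872528]
 [362.48172644 188.65288496 176.90316959]]
```

View pics/r_top.png

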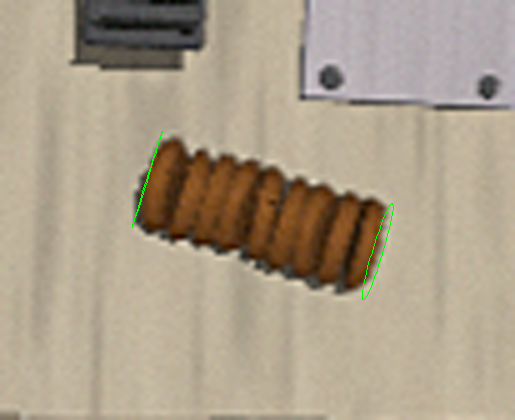

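View pics/r_side.png

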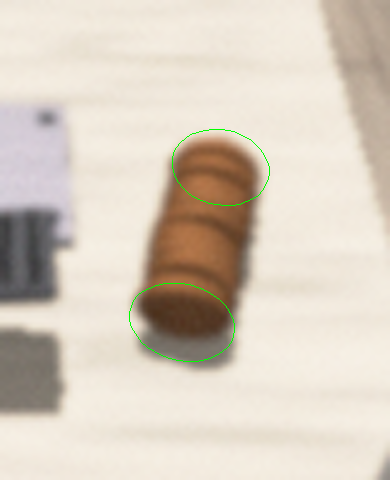

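```bash
cat > mv.py <<'E'
# commanded-pose bookkeeping; prints delta row for a target; ROUNDED values are stored as new commanded pose
from h import *
from scipy.spatial.transform import Rotation as Ro
import os
def down(ydeg,tilt=None):
    a=np.radians(ydeg);y=np.array([np.cos(a),np.sin(a),0]);z=np.array([0,0,-1.]);return np.c_[np.cross(y,z),y,z]
def load():
    if not os.path.exists('cmd.npz'):
        return np.array([136.08,584.334,233.623]),down(np.degrees(np.arctan2(.97395,.22677)))
    d=np.load('cmd.npz');return d['p'],d['R']
def cap():
    return
class Plan:
    def __init__(s): s.p,s.R=load();s.last=(s.p,s.R)
    def to(s,pos,R=None,via=None):
        R=s.last[1] if R is None else R
        t=s.R.T@(np.array(pos,float)-s.p)/10;w=Ro.from_matrix(s.R.T@R).as_rotvec()
        t=t.round(2);w=w.round(3)
        p2=s.p+s.R@t*10;R2=s.R@Ro.from_rotvec(w).as_matrix()
        n=max(np.linalg.norm(p2-s.last[0])/41.7,np.degrees(Ro.from_matrix(s.last[1].T@R2).magnitude())/7.16)
        s.last=(p2,R2)
        print('"tx":%.2f,"ty":%.2f,"tz":%.2f,"rx":%.3f,"ry":%.3f,"rz":%.3f'%(*t,*w),'rows>=%.1f'%n)
    def save(s): np.savez('cmd.npz',p=s.last[0],R=s.last[1])
def st():
    s=env.state();print('t',s['time'],'tcp',s['eef_pos'].round(1),'F',s['force'].round(1),'gap',round(s['finger_gap'],1),'J',s['joint_pos'].round(1));print(s['tool_rot'].round(3).tolist());return s
E
python3 - <<'E'
from mv import *
P=Plan();P.to([437,-25,200],down(-16.5));P.save()
E
```

```text
"tx":-43.13,"ty":-52.52,"tz":3.36,"rx":0.000,"ry":0.000,"rz":1.630 rows>=16.3
```

Emit:
{"api": "apply_moves", "payload": {"deltas": [{"tx":-43.13,"ty":-52.52,"tz":3.36,"rx":0,"ry":0,"rz":1.63,"hand":1},{"tx":-43.13,"ty":-52.52,"tz":3.36,"rx":0,"ry":0,"rz":1.63,"hand":1},{"tx":-43.13,"ty":-52.52,"tz":3.36,"rx":0,"ry":0,"rz":1.63,"hand":1},{"tx":-43.13,"ty":-52.52,"tz":3.36,"rx":0,"ry":0,"rz":1.63,"hand":1},{"tx":-43.13,"ty":-52.52,"tz":3.36,"rx":0,"ry":0,"rz":1.63,"hand":1},{"tx":-43.13,"ty":-52.52,"tz":3.36,"rx":0,"ry":0,"rz":1.63,"hand":1},{"tx":-43.13,"ty":-52.52,"tz":3.36,"rx":0,"ry":0,"rz":1.63,"hand":1},{"tx":-43.13,"ty":-52.52,"tz":3.36,"rx":0,"ry":0,"rz":1.63,"hand":1},{"tx":-43.13,"ty":-52.52,"tz":3.36,"rx":0,"ry":0,"rz":1.63,"hand":1},{"tx":-43.13,"ty":-52.52,"tz":3.36,"rx":0,"ry":0,"rz":1.63,"hand":1},{"tx":-43.13,"ty":-52.52,"tz":3.36,"rx":0,"ry":0,"rz":1.63,"hand":1},{"tx":-43.13,"ty":-52.52,"tz":3.36,"rx":0,"ry":0,"rz":1.63,"hand":1},{"tx":-43.13,"ty":-52.52,"tz":3.36,"rx":0,"ry":0,"rz":1.63,"hand":1},{"tx":-43.13,"ty":-52.52,"tz":3.36,"rx":0,"ry":0,"rz":1.63,"hand":1},{"tx":-43.13,"ty":-52.52,"tz":3.36,"rx":0,"ry":0,"rz":1.63,"hand":1},{"tx":-43.13,"ty":-52.52,"tz":3.36,"rx":0,"ry":0,"rz":1.63,"hand":1},{"tx":-43.13,"ty":-52.52,"tz":3.36,"rx":0,"ry":0,"rz":1.63,"hand":1},{"tx":-43.13,"ty":-52.52,"tz":3.36,"rx":0,"ry":0,"rz":1.63,"hand":1},{"tx":-43.13,"ty":-52.52,"tz":3.36,"rx":0,"ry":0,"rz":1.63,"hand":1},{"tx":-43.13,"ty":-52.52,"tz":3.36,"rx":0,"ry":0,"rz":1.63,"hand":1}]}}

```text
time: 1.77
eef_pos: [435.9, -24.1, 199.7]
tool_rot: [[0.284, 0.959, -0.002], [0.959, -0.284, 0.001], [0.0, -0.002, -1.0]]
force: [-0.6, 0.2, 0.1]
finger_gap: 88.1
```

```bash
python3 - <<'E'
from mv import *
st();f=grab('side','side1.png');grab('top','top1.png')
E
```

```text
t 1.7667 tcp [435.9 -24.1 199.7] F [-0.6  0.2  0.1] gap 88.1 J [-12.3   9.3 108.2   0.   62.6   4.2]
[[0.284, 0.959, -0.002], [0.959, -0.284, 0.001], [0.0, -0.002, -1.0]]
```

View pics/side1.png

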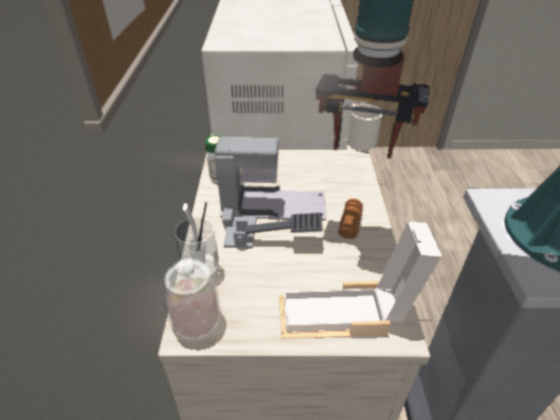

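View pics/top1.png

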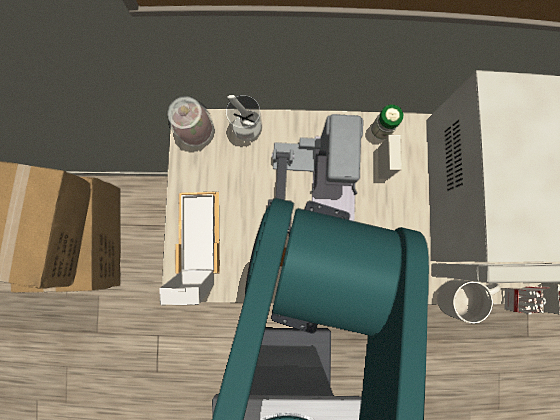

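```bash
python3 - <<'E'
from mv import *
s=st();C=calib();p=s['eef_pos'];R=s['tool_rot']
for g in(44,-44): print(proj(C['side'],p+R@[0,g,11]),proj(C['side'],p+R@[0,g+13*np.sign(g),11]))
P=Plan();P.to([437,-25,60]);P.to([437,-25,29]);P.save()
E
python3 - <<'E'
import cv2
a=cv2.imread('pics/side1.png')[60:180,300:450];cv2.imwrite('pics/s1z.png',cv2.resize(a,None,fx=5,fy=5,interpolation=cv2.INTER_CUBIC))
E
```

```text
t 1.8667 tcp [436.  -23.7 199.9] F [-0.  1.  0.] gap 87.5 J [-12.2   9.3 108.2   0.   62.6   4.2]
[[0.283, 0.959, -0.001], [0.959, -0.283, 0.0], [0.0, -0.001, -1.0]]
[[338.13411753 147.19006252]] [[331.19350467 146.13289648]]
[[386.61911836 154.52994879]] [[394.01755997 155.6430756 ]]
"tx":-0.00,"ty":-0.00,"tz":14.00,"rx":0.000,"ry":0.000,"rz":0.000 rows>=3.4
"tx":-0.00,"ty":-0.00,"tz":17.10,"rx":0.000,"ry":0.000,"rz":0.000 rows>=0.7
```

View pics/s1z.png

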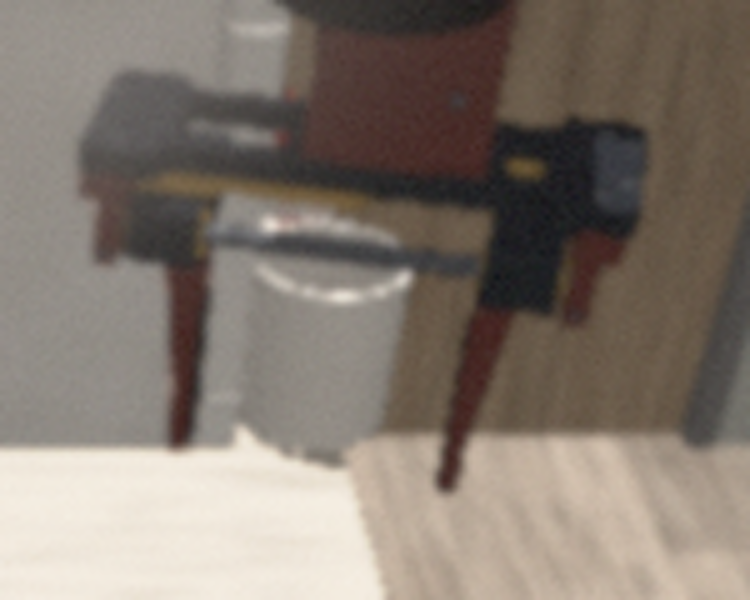

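Emit:
{"api": "apply_moves", "payload": {"deltas": [{"tz":14.0,"hand":0.8},{"tz":14.0,"hand":0.8},{"tz":14.0,"hand":0.8},{"tz":14.0,"hand":0.8},{"tz":17.1,"hand":0.8},{"tz":17.1,"hand":0.8},{"tz":17.1,"hand":0.8}]}}

```text
schema error: expected keys tx, ty, tz, rx, ry, rz, hand
```

```bash
python3 - <<'E'
from mv import *
import cv2
st();f=grab('side','side2.png')
cv2.imwrite('pics/s2z.png',cv2.resize(cv2.imread('pics/side2.png')[60:260,270:450],None,fx=4,fy=4,interpolation=cv2.INTER_CUBIC)[:600])
E
```

```text
t 1.8667 tcp [436.  -23.7 199.9] F [-0.  1.  0.] gap 87.5 J [-12.2   9.3 108.2   0.   62.6   4.2]
[[0.283, 0.959, -0.001], [0.959, -0.283, 0.0], [0.0, -0.001, -1.0]]
```

View pics/s2z.png

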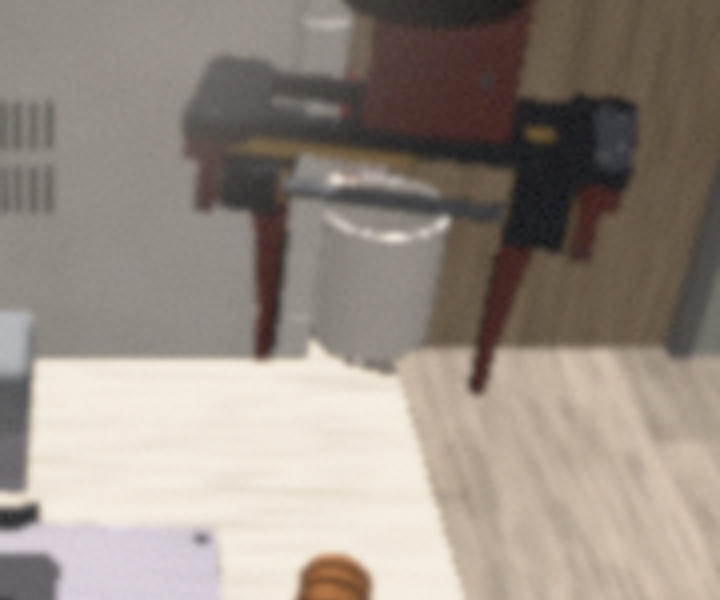

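All seven keys are needed in each row. The arm hasn't moved and the tips are still high, so I'll send the same move with full rows.

Emit:
{"api": "apply_moves", "payload": {"deltas": [{"tx":0,"ty":0,"tz":14.0,"rx":0,"ry":0,"rz":0,"hand":0.8},{"tx":0,"ty":0,"tz":14.0,"rx":0,"ry":0,"rz":0,"hand":0.8},{"tx":0,"ty":0,"tz":14.0,"rx":0,"ry":0,"rz":0,"hand":0.8},{"tx":0,"ty":0,"tz":14.0,"rx":0,"ry":0,"rz":0,"hand":0.8},{"tx":0,"ty":0,"tz":17.1,"rx":0,"ry":0,"rz":0,"hand":0.8},{"tx":0,"ty":0,"tz":17.1,"rx":0,"ry":0,"rz":0,"hand":0.8},{"tx":0,"ty":0,"tz":17.1,"rx":0,"ry":0,"rz":0,"hand":0.8}]}}

```text
time: 2.5
eef_pos: [435.4, -24.0, 28.4]
tool_rot: [[0.283, 0.959, -0.004], [0.959, -0.283, 0.001], [-0.0, -0.004, -1.0]]
force: [0.5, -0.3, 0.6]
finger_gap: 70.1
```

```bash
python3 - <<'E'
from mv import *
import cv2
st();f=grab('side','side3.png')
cv2.imwrite('pics/s3z.png',cv2.resize(cv2.imread('pics/side3.png')[110:260,290:440],None,fx=4,fy=4,interpolation=cv2.INTER_CUBIC))
E
```

```text
t 2.5 tcp [435.4 -24.   28.4] F [ 0.5 -0.3  0.6] gap 70.1 J [-12.2  26.  118.   -0.   36.2   4.2]
[[0.283, 0.959, -0.004], [0.959, -0.283, 0.001], [-0.0, -0.004, -1.0]]
```

View pics/s3z.png

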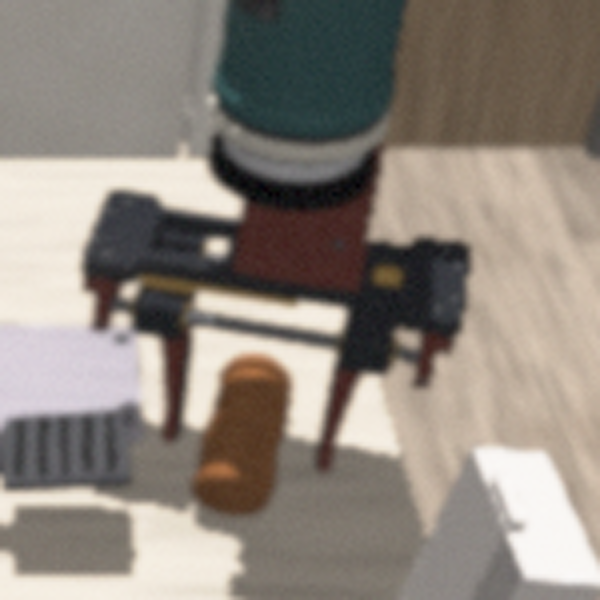

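The roll lies between the fingers, with the tips at about (333,220) and (371,227) in the full frame. Closing now.

Emit:
{"api": "apply_moves", "payload": {"deltas": [{"tx":0,"ty":0,"tz":0,"rx":0,"ry":0,"rz":0,"hand":0},{"tx":0,"ty":0,"tz":0,"rx":0,"ry":0,"rz":0,"hand":0},{"tx":0,"ty":0,"tz":0,"rx":0,"ry":0,"rz":0,"hand":0},{"tx":0,"ty":0,"tz":0,"rx":0,"ry":0,"rz":0,"hand":0},{"tx":0,"ty":0,"tz":0,"rx":0,"ry":0,"rz":0,"hand":0},{"tx":0,"ty":0,"tz":0,"rx":0,"ry":0,"rz":0,"hand":0}]}}

```text
time: 3.05
eef_pos: [437.9, -25.2, 30.0]
tool_rot: [[0.284, 0.959, 0.002], [0.959, -0.284, -0.0], [0.0, 0.002, -1.0]]
force: [-1.8, 1.3, 9.6]
finger_gap: 45.0
```

```bash
python3 - <<'E'
from mv import *
import cv2
st();f=grab('side','side4.png')
cv2.imwrite('pics/s4z.png',cv2.resize(cv2.imread('pics/side4.png')[110:260,290:440],None,fx=4,fy=4,interpolation=cv2.INTER_CUBIC))
E
```

```text
t 3.05 tcp [437.9 -25.2  30. ] F [-1.8  1.3  9.6] gap 45.0 J [-12.3  25.9 117.9  -0.   36.1   4.2]
[[0.284, 0.959, 0.002], [0.959, -0.284, -0.0], [0.0, 0.002, -1.0]]
```

View pics/s4z.png

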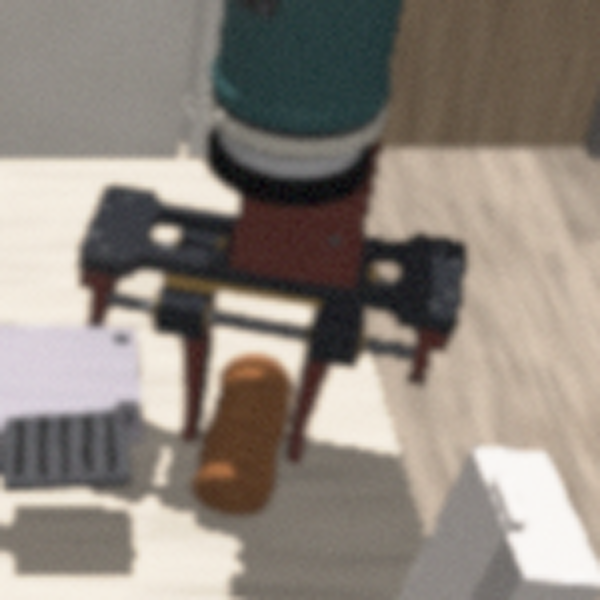

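Emit:
{"api": "apply_moves", "payload": {"deltas": [{"tx":0,"ty":0,"tz":0,"rx":0,"ry":0,"rz":0,"hand":0},{"tx":0,"ty":0,"tz":0,"rx":0,"ry":0,"rz":0,"hand":0},{"tx":0,"ty":0,"tz":0,"rx":0,"ry":0,"rz":0,"hand":0}]}}

```text
time: 3.35
eef_pos: [437.9, -25.2, 30.0]
tool_rot: [[0.284, 0.959, 0.002], [0.959, -0.284, -0.0], [0.0, 0.002, -1.0]]
force: [0.3, 1.2, 9.9]
finger_gap: 45.1
```

Emit:
{"api": "apply_moves", "payload": {"deltas": [{"tx":0,"ty":0,"tz":0,"rx":0,"ry":0,"rz":0,"hand":0.65},{"tx":0,"ty":0,"tz":-0.2,"rx":0,"ry":0,"rz":0,"hand":0.65},{"tx":0,"ty":0,"tz":-0.4,"rx":0,"ry":0,"rz":0,"hand":0.65},{"tx":0,"ty":0,"tz":-0.4,"rx":0,"ry":0,"rz":0,"hand":0.65},{"tx":0,"ty":0,"tz":-0.4,"rx":0,"ry":0,"rz":0,"hand":0},{"tx":0,"ty":0,"tz":-0.4,"rx":0,"ry":0,"rz":0,"hand":0},{"tx":0,"ty":0,"tz":-0.4,"rx":0,"ry":0,"rz":0,"hand":0},{"tx":0,"ty":0,"tz":-0.4,"rx":0,"ry":0,"rz":0,"hand":0},{"tx":0,"ty":0,"tz":-0.4,"rx":0,"ry":0,"rz":0,"hand":0},{"tx":0,"ty":0,"tz":-0.4,"rx":0,"ry":0,"rz":0,"hand":0},{"tx":0,"ty":0,"tz":-0.4,"rx":0,"ry":0,"rz":0,"hand":0}]}}

```text
time: 4.27
eef_pos: [436.9, -25.0, 33.0]
tool_rot: [[0.284, 0.959, -0.0], [0.959, -0.284, -0.0], [-0.0, -0.0, -1.0]]
force: [-0.0, -0.3, -1.6]
finger_gap: 43.3
```

```bash
python3 - <<'E'
from mv import *
P=Plan();P.to(P.p+[0,0,4]);P.save()
import cv2
st();f=grab('side','side5.png')
cv2.imwrite('pics/s5z.png',cv2.resize(cv2.imread('pics/side5.png')[110:260,290:440],None,fx=4,fy=4,interpolation=cv2.INTER_CUBIC))
E
```

```text
"tx":0.00,"ty":0.00,"tz":-0.40,"rx":0.000,"ry":0.000,"rz":0.000 rows>=0.1
t 4.2667 tcp [436.9 -25.   33. ] F [-0.  -0.3 -1.6] gap 43.3 J [-12.3  25.5 117.8  -0.   36.7   4.2]
[[0.284, 0.959, -0.0], [0.959, -0.284, -0.0], [-0.0, -0.0, -1.0]]
```

View pics/s5z.png

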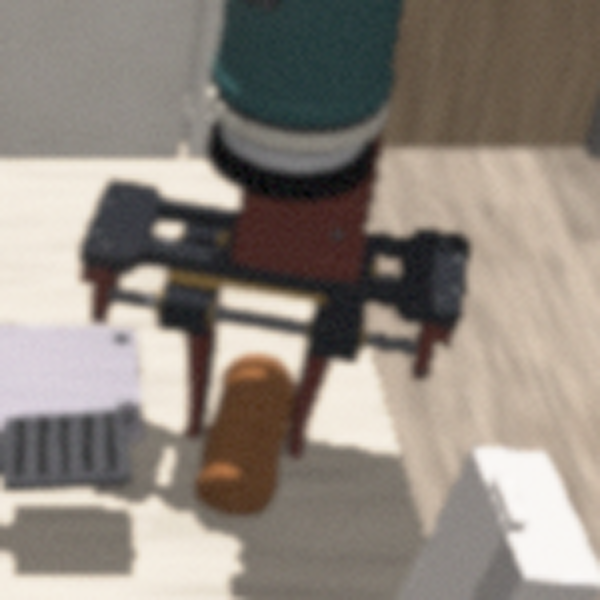

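Emit:
{"api": "apply_moves", "payload": {"deltas": [{"tx":0,"ty":0,"tz":0,"rx":0,"ry":0,"rz":0,"hand":0},{"tx":0,"ty":0,"tz":-1,"rx":0,"ry":0,"rz":0,"hand":0},{"tx":0,"ty":0,"tz":-3,"rx":0,"ry":0,"rz":0,"hand":0},{"tx":0,"ty":0,"tz":-5,"rx":0,"ry":0,"rz":0,"hand":0},{"tx":0,"ty":0,"tz":-5,"rx":0,"ry":0,"rz":0,"hand":0}]}}

```text
time: 4.73
eef_pos: [438.9, -25.4, 85.5]
tool_rot: [[0.284, 0.959, 0.004], [0.959, -0.284, -0.001], [0.0, 0.005, -1.0]]
force: [0.5, -0.1, -0.2]
finger_gap: 43.5
```

```bash
python3 - <<'E'
from mv import *
P=Plan();P.to(P.p+[0,0,50]);P.save()
import cv2
st();f=grab('side','side6.png')
cv2.imwrite('pics/s6z.png',cv2.resize(cv2.imread('pics/side6.png')[80:260,290:440],None,fx=3,fy=3,interpolation=cv2.INTER_CUBIC))
P=Plan();P.to([437,-25,230],down(-50));P.to([497,197,235],down(-87.0))
P=Plan();P.to([437,-25,230],down(20));P.to([497,197,235],down(93.0))
E
```

```text
"tx":0.00,"ty":0.00,"tz":-5.00,"rx":0.000,"ry":0.000,"rz":0.000 rows>=1.2
t 4.7333 tcp [438.9 -25.4  85.5] F [ 0.5 -0.1 -0.2] gap 43.5 J [-12.3  19.7 115.4  -0.   44.7   4.2]
[[0.284, 0.959, 0.004], [0.959, -0.284, -0.001], [0.0, 0.005, -1.0]]
"tx":-0.00,"ty":-0.00,"tz":-14.70,"rx":0.000,"ry":0.000,"rz":0.585 rows>=4.7
"tx":22.99,"ty":-0.56,"tz":-15.20,"rx":0.000,"ry":0.000,"rz":1.230 rows>=5.5
"tx":-0.00,"ty":-0.00,"tz":-14.70,"rx":0.000,"ry":0.000,"rz":-0.637 rows>=5.1
"tx":22.99,"ty":-0.56,"tz":-15.20,"rx":-0.000,"ry":-0.000,"rz":-1.911 rows>=10.2
```

View pics/s6z.png

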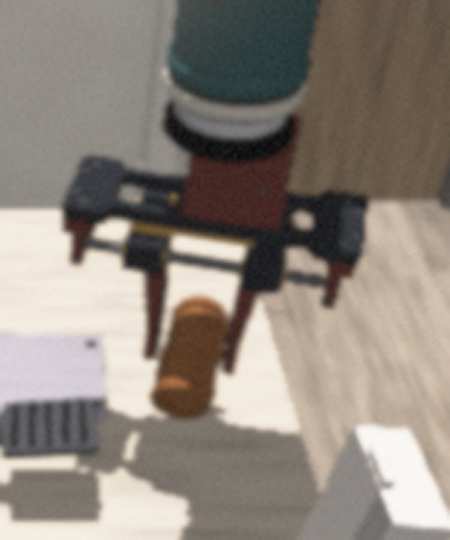

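```bash
python3 - <<'E'
import numpy as np
from scipy.optimize import least_squares
D=[(70.296,20.558,86.54,136.08,584.334,233.623),(-12.25,9.3,108.2,436.5,-24.5,199.9),(-12.3,25.5,117.8,436.9,-25,33),(-12.3,19.7,115.4,438.5,-25.2,85),(-12.2,26,118,436,-24,28.6)]
def m(p,d):
    off,l2,l3,h,a=p;q2,q3=np.radians(d[1]),np.radians(d[2]);q1=np.radians(d[0])
    r=a+l2*np.sin(q2)+l3*np.sin(q2+q3);z=h+l2*np.cos(q2)+l3*np.cos(q2+q3)
    return [np.sqrt(max(r,0)**2+off**2)-np.hypot(d[3],d[4]),z-d[5],0.3*(r*np.sin(q1)+off*np.cos(q1)-d[4])]
f=lambda p:np.concatenate([m(p,d) for d in D])
q=least_squares(f,[70,400,400,150,0]);print(q.x,f(q.x).round(1))
E
```

```text
[ 6.92999732e+01  4.43326317e+02  4.19630688e+02 -3.96260626e+01
 -1.77678133e-01] [-39.1  18.5 -11.1  11.9   4.2  -0.6   9.3  -8.9  -0.4  11.6  -4.5  -0.6
   9.6  -9.3  -0.4]
```

Emit:
{"api": "apply_moves", "payload": {"deltas": [{"tx":0,"ty":0,"tz":-14.7,"rx":0,"ry":0,"rz":0,"hand":0},{"tx":0,"ty":0,"tz":-14.7,"rx":0,"ry":0,"rz":0,"hand":0},{"tx":0,"ty":0,"tz":-14.7,"rx":0,"ry":0,"rz":0,"hand":0},{"tx":22.99,"ty":-0.56,"tz":-15.2,"rx":0,"ry":0,"rz":1.23,"hand":0},{"tx":22.99,"ty":-0.56,"tz":-15.2,"rx":0,"ry":0,"rz":1.23,"hand":0},{"tx":22.99,"ty":-0.56,"tz":-15.2,"rx":0,"ry":0,"rz":1.23,"hand":0},{"tx":22.99,"ty":-0.56,"tz":-15.2,"rx":0,"ry":0,"rz":1.23,"hand":0},{"tx":22.99,"ty":-0.56,"tz":-15.2,"rx":0,"ry":0,"rz":1.23,"hand":0},{"tx":22.99,"ty":-0.56,"tz":-15.2,"rx":0,"ry":0,"rz":1.23,"hand":0},{"tx":22.99,"ty":-0.56,"tz":-15.2,"rx":0,"ry":0,"rz":1.23,"hand":0},{"tx":22.99,"ty":-0.56,"tz":-15.2,"rx":0,"ry":0,"rz":1.23,"hand":0},{"tx":22.99,"ty":-0.56,"tz":-15.2,"rx":0,"ry":0,"rz":1.23,"hand":0},{"tx":22.99,"ty":-0.56,"tz":-15.2,"rx":0,"ry":0,"rz":1.23,"hand":0},{"tx":22.99,"ty":-0.56,"tz":-15.2,"rx":0,"ry":0,"rz":1.23,"hand":0},{"tx":22.99,"ty":-0.56,"tz":-15.2,"rx":0,"ry":0,"rz":1.23,"hand":0},{"tx":22.99,"ty":-0.56,"tz":-15.2,"rx":0,"ry":0,"rz":1.23,"hand":0},{"tx":22.99,"ty":-0.56,"tz":-15.2,"rx":0,"ry":0,"rz":1.23,"hand":0}]}}

```text
time: 6.2
eef_pos: [496.6, 196.9, 234.2]
tool_rot: [[0.998, 0.055, -0.001], [0.055, -0.998, -0.0], [-0.001, 0.0, -1.0]]
force: [-0.5, 0.3, -1.1]
finger_gap: 43.3
```

```bash
python3 - <<'E'
from mv import *
P=Plan();P.to([497,197,235],down(-87.0));P.save()
st();grab('side','side7.png');grab('top','top7.png')
E
```

```text
"tx":22.99,"ty":-0.56,"tz":-15.20,"rx":0.000,"ry":0.000,"rz":1.230 rows>=9.8
t 6.2 tcp [496.6 196.9 234.2] F [-0.5  0.3 -1.1] gap 43.3 J [ 14.2  15.2  94.5  -0.   70.4 101.1]
[[0.998, 0.055, -0.001], [0.055, -0.998, -0.0], [-0.001, 0.0, -1.0]]
```

View pics/side7.png

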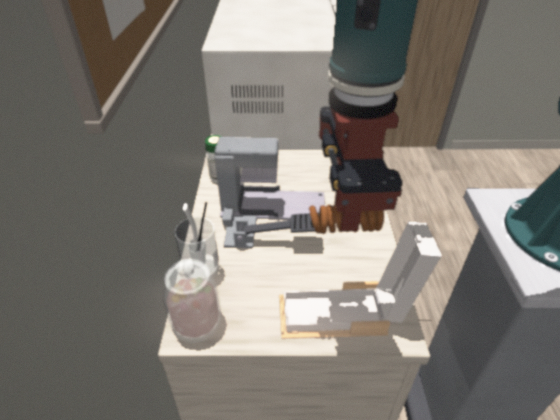

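View pics/top7.png

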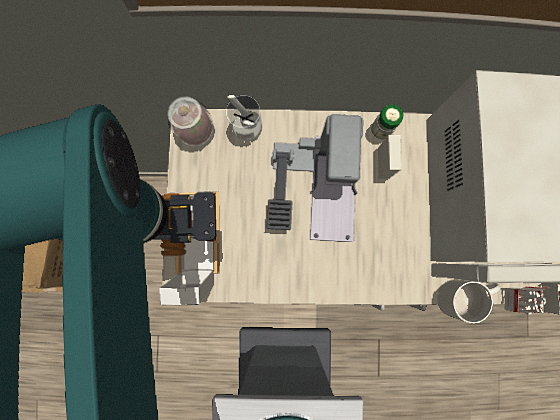

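```bash
python3 - <<'E'
from mv import *
import cv2
C=calib()['side'];s=env.state();p=s['eef_pos'];R=s['tool_rot']
for x in(-50,0,50): print(proj(C,p+R@[x,0,12]),proj(C,p+R@[x,-21,12]))
cv2.imwrite('pics/s7z.png',cv2.resize(cv2.imread('pics/side7.png')[150:260,290:420],None,fx=5,fy=5,interpolation=cv2.INTER_CUBIC))
E
```

```text
[[380.89176994 216.07400582]] [[384.61763804 226.41851415]]
[[344.87216347 217.31167941]] [[347.58126502 227.70722062]]
[[308.7579157 218.5579477]] [[310.44935409 229.0114442 ]]
```

View pics/s7z.png

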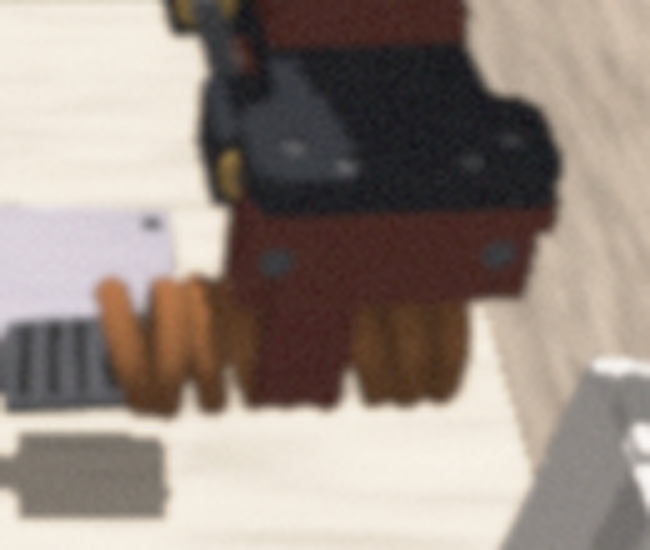

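Emit:
{"api": "apply_moves", "payload": {"deltas": [{"tx":0.05,"ty":0,"tz":10,"rx":0,"ry":0,"rz":0,"hand":0},{"tx":0.05,"ty":0,"tz":10,"rx":0,"ry":0,"rz":0,"hand":0},{"tx":0.05,"ty":0,"tz":10,"rx":0,"ry":0,"rz":0,"hand":0},{"tx":0.05,"ty":0,"tz":17.3,"rx":0,"ry":0,"rz":0,"hand":0},{"tx":0.05,"ty":0,"tz":17.3,"rx":0,"ry":0,"rz":0,"hand":0},{"tx":0.05,"ty":0,"tz":17.3,"rx":0,"ry":0,"rz":0,"hand":0},{"tx":0.05,"ty":0,"tz":17.3,"rx":0,"ry":0,"rz":0,"hand":0}]}}

```text
time: 6.88
eef_pos: [496.1, 196.6, 61.0]
tool_rot: [[0.999, 0.053, -0.004], [0.053, -0.999, -0.001], [-0.004, 0.001, -1.0]]
force: [-0.1, 0.0, 0.3]
finger_gap: 43.6
```

```bash
python3 - <<'E'
from mv import *
P=Plan();P.to(P.p+P.R@[.5,0,173]);P.save()
st();grab('side','side8.png');grab('top','top8.png')
cv2.imwrite('pics/s8z.png',cv2.resize(cv2.imread('pics/side8.png')[200:350,265:455],None,fx=4,fy=4,interpolation=cv2.INTER_CUBIC))
E
```

```text
"tx":0.05,"ty":0.00,"tz":17.30,"rx":0.000,"ry":0.000,"rz":0.000 rows>=4.1
t 6.8833 tcp [496.1 196.6  61. ] F [-0.1  0.   0.3] gap 43.6 J [ 14.2  27.9 104.5  -0.   47.9 101.2]
[[0.999, 0.053, -0.004], [0.053, -0.999, -0.001], [-0.004, 0.001, -1.0]]
```

View pics/s8z.png

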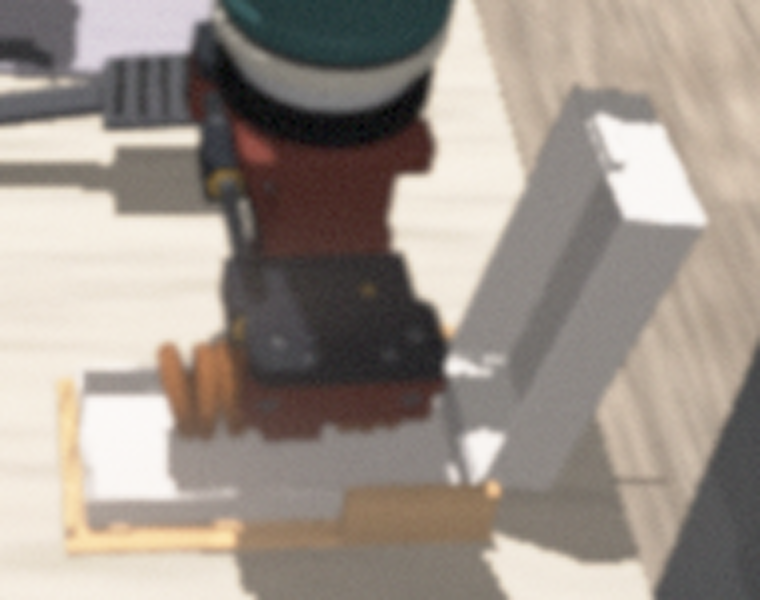

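View pics/top8.png

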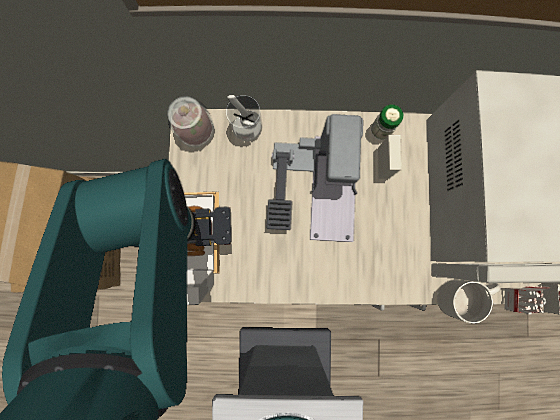

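Emit:
{"api": "apply_moves", "payload": {"deltas": [{"tx":0.05,"ty":0,"tz":1.2,"rx":0,"ry":0,"rz":0,"hand":0},{"tx":0.05,"ty":0,"tz":1.9,"rx":0,"ry":0,"rz":0,"hand":0},{"tx":0.05,"ty":0,"tz":2.2,"rx":0,"ry":0,"rz":0,"hand":0},{"tx":0.05,"ty":0,"tz":2.2,"rx":0,"ry":0,"rz":0,"hand":0},{"tx":0.05,"ty":0,"tz":2.2,"rx":0,"ry":0,"rz":0,"hand":0}]}}

```text
time: 7.4
eef_pos: [498.4, 197.2, 40.8]
tool_rot: [[0.999, 0.053, 0.001], [0.053, -0.999, 0.0], [0.001, -0.0, -1.0]]
force: [0.4, -0.4, -1.5]
finger_gap: 43.0
```

```bash
python3 - <<'E'
from mv import *
P=Plan();P.to(P.p+P.R@[.5,0,22]);P.save();print(P.last[0])
st();grab('side','side9.png')
cv2.imwrite('pics/s9z.png',cv2.resize(cv2.imread('pics/side9.png')[200:350,265:455],None,fx=4,fy=4,interpolation=cv2.INTER_CUBIC))
E
```

```text
"tx":0.05,"ty":0.00,"tz":2.20,"rx":0.000,"ry":0.000,"rz":0.000 rows>=0.5
[497.96532646 197.08745686  40.023     ]
t 7.4 tcp [498.4 197.2  40.8] F [ 0.4 -0.4 -1.5] gap 43.0 J [ 14.2  29.8 105.2  -0.   45.  101.2]
[[0.999, 0.053, 0.001], [0.053, -0.999, 0.0], [0.001, -0.0, -1.0]]
```

View pics/s9z.png

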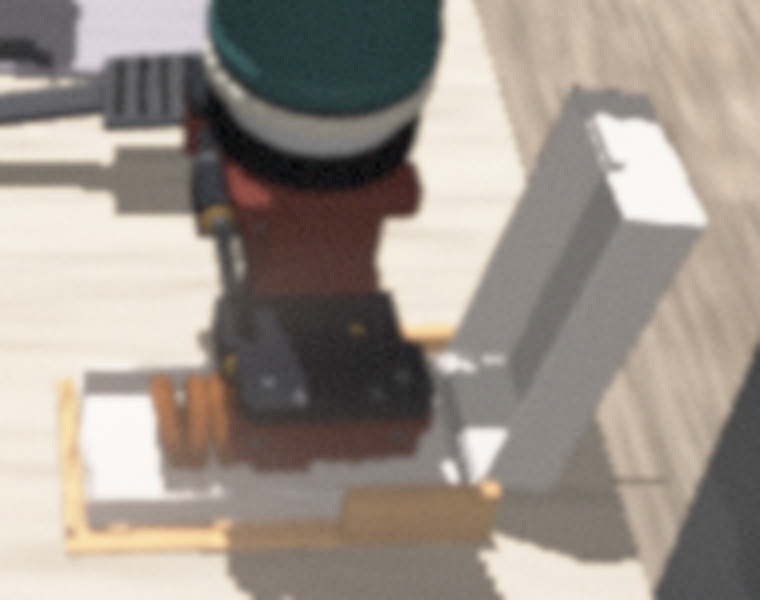

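Emit:
{"api": "apply_moves", "payload": {"deltas": [{"tx":0,"ty":0,"tz":0.1,"rx":0,"ry":0,"rz":0,"hand":0},{"tx":0,"ty":0,"tz":0.1,"rx":0,"ry":0,"rz":0,"hand":0.62},{"tx":0,"ty":0,"tz":0.1,"rx":0,"ry":0,"rz":0,"hand":0.62},{"tx":0,"ty":0,"tz":0.1,"rx":0,"ry":0,"rz":0,"hand":0.62},{"tx":0,"ty":0,"tz":0.1,"rx":0,"ry":0,"rz":0,"hand":0.62},{"tx":0,"ty":0,"tz":-4,"rx":0,"ry":0,"rz":0,"hand":0.62},{"tx":0,"ty":0,"tz":-8,"rx":0,"ry":0,"rz":0,"hand":0.62},{"tx":0,"ty":0,"tz":-20,"rx":0,"ry":0,"rz":0,"hand":0.62},{"tx":0,"ty":0,"tz":-20,"rx":0,"ry":0,"rz":0,"hand":0.62},{"tx":0,"ty":0,"tz":-20,"rx":0,"ry":0,"rz":0,"hand":0.62},{"tx":0,"ty":0,"tz":-20,"rx":0,"ry":0,"rz":0,"hand":0.62}]}}

```text
time: 8.37
eef_pos: [502.4, 198.3, 247.9]
tool_rot: [[0.999, 0.053, 0.013], [0.053, -0.999, 0.003], [0.013, -0.003, -1.0]]
force: [0.7, 0.4, 0.2]
finger_gap: 54.5
```

```bash
python3 - <<'E'
from mv import *
P=Plan();P.to(P.p+P.R@[0,0,-200]);P.save();print(P.last[0])
st();grab('side','side10.png')
cv2.imwrite('pics/s10z.png',cv2.resize(cv2.imread('pics/side10.png')[200:350,265:455],None,fx=4,fy=4,interpolation=cv2.INTER_CUBIC))
E
```

```text
"tx":0.00,"ty":0.00,"tz":-20.00,"rx":0.000,"ry":0.000,"rz":0.000 rows>=4.8
[497.96532646 197.08745686 240.023     ]
t 8.3667 tcp [502.4 198.3 247.9] F [0.7 0.4 0.2] gap 54.5 J [ 14.2  14.5  93.4  -0.   71.3 101.2]
[[0.999, 0.053, 0.013], [0.053, -0.999, 0.003], [0.013, -0.003, -1.0]]
```

View pics/s10z.png

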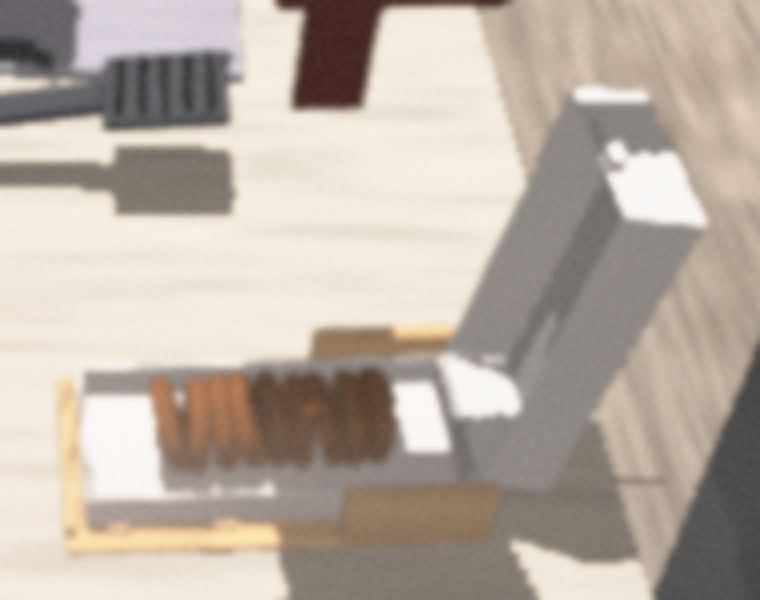

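```bash
python3 - <<'E'
from mv import *
P=Plan();u=P.R[:,0]
H=np.array([497.6,197.0,24])-80*u
y0=None
def at(xr,z):
    return H+u*xr+[0,0,z-24]
P.to(at(-78,255));P.to(at(-78,173));P.save()
E
```

```text
"tx":-15.84,"ty":0.01,"tz":-1.50,"rx":0.000,"ry":0.000,"rz":0.000 rows>=3.8
"tx":-15.84,"ty":0.01,"tz":6.70,"rx":0.000,"ry":0.000,"rz":0.000 rows>=2.0
```

Emit:
{"api": "apply_moves", "payload": {"deltas": [{"tx":-15.84,"ty":0,"tz":-1.5,"rx":0,"ry":0,"rz":0,"hand":0},{"tx":-15.84,"ty":0,"tz":-1.5,"rx":0,"ry":0,"rz":0,"hand":0},{"tx":-15.84,"ty":0,"tz":-1.5,"rx":0,"ry":0,"rz":0,"hand":0},{"tx":-15.84,"ty":0,"tz":-1.5,"rx":0,"ry":0,"rz":0,"hand":0},{"tx":-15.84,"ty":0,"tz":-1.5,"rx":0,"ry":0,"rz":0,"hand":0},{"tx":-15.84,"ty":0,"tz":-1.5,"rx":0,"ry":0,"rz":0,"hand":0},{"tx":-15.84,"ty":0,"tz":2,"rx":0,"ry":0,"rz":0,"hand":0},{"tx":-15.84,"ty":0,"tz":5,"rx":0,"ry":0,"rz":0,"hand":0},{"tx":-15.84,"ty":0,"tz":6.7,"rx":0,"ry":0,"rz":0,"hand":0},{"tx":-15.84,"ty":0,"tz":6.7,"rx":0,"ry":0,"rz":0,"hand":0},{"tx":-15.84,"ty":0,"tz":6.7,"rx":0,"ry":0,"rz":0,"hand":0}]}}

```text
time: 9.33
eef_pos: [339.9, 188.5, 172.0]
tool_rot: [[0.999, 0.052, -0.003], [0.052, -0.999, -0.001], [-0.003, 0.001, -1.0]]
force: [0.0, 0.3, -0.4]
finger_gap: 0.8
```

```bash
python3 - <<'E'
from mv import *
st();grab('side','side11.png')
cv2.imwrite('pics/s11z.png',cv2.resize(cv2.imread('pics/side11.png')[120:330,280:520],None,fx=3,fy=3,interpolation=cv2.INTER_CUBIC)[:600])
E
```

```text
t 9.3333 tcp [339.9 188.5 172. ] F [ 0.   0.3 -0.4] gap 0.8 J [ 18.8   7.6 115.3  -0.   57.3 105.8]
[[0.999, 0.052, -0.003], [0.052, -0.999, -0.001], [-0.003, 0.001, -1.0]]
```

View pics/s11z.png

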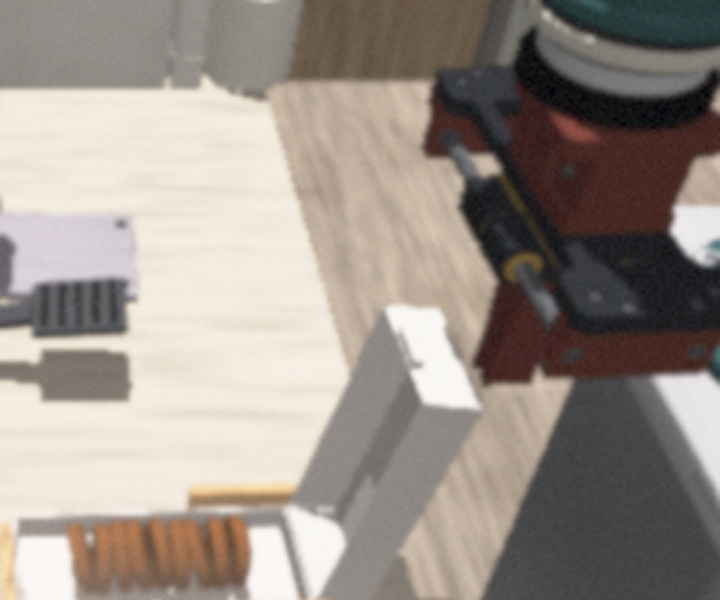

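```bash
cat > arc.py <<'E'
from mv import *
def run(thetas,R,pen=1.5,dx=10,dz=11,tcpH=None):
    P=Plan();u=P.R[:,0];H=np.array([497.6,197.0,24])-80*u
    for t in thetas:
        c=R*np.array([np.cos(t),np.sin(t)])+(30-pen)*np.array([-np.sin(t),np.cos(t)])
        P.to(H+u*(c[0]-dx)+[0,0,c[1]+dz])
    P.save()
E
python3 -c "
from arc import *
run(np.arange(1.74,0.66,-0.09),147)"
```

```text
"tx":1.52,"ty":-0.00,"tz":-0.21,"rx":0.000,"ry":0.000,"rz":0.000 rows>=0.4
"tx":2.80,"ty":-0.00,"tz":-0.63,"rx":0.000,"ry":0.000,"rz":0.000 rows>=0.3
"tx":4.11,"ty":-0.00,"tz":-0.93,"rx":0.000,"ry":0.000,"rz":0.000 rows>=0.3
"tx":5.45,"ty":-0.00,"tz":-1.11,"rx":0.000,"ry":0.000,"rz":0.000 rows>=0.3
"tx":6.79,"ty":-0.00,"tz":-1.17,"rx":0.000,"ry":0.000,"rz":0.000 rows>=0.3
"tx":8.14,"ty":-0.00,"tz":-1.11,"rx":0.000,"ry":0.000,"rz":0.000 rows>=0.3
"tx":9.47,"ty":-0.00,"tz":-0.93,"rx":0.000,"ry":0.000,"rz":0.000 rows>=0.3
"tx":10.79,"ty":-0.00,"tz":-0.63,"rx":0.000,"ry":0.000,"rz":0.000 rows>=0.3
"tx":12.07,"ty":-0.00,"tz":-0.22,"rx":0.000,"ry":0.000,"rz":0.000 rows>=0.3
"tx":13.31,"ty":-0.00,"tz":0.31,"rx":0.000,"ry":0.000,"rz":0.000 rows>=0.3
"tx":14.49,"ty":-0.00,"tz":0.95,"rx":0.000,"ry":0.000,"rz":0.000 rows>=0.3
"tx":15.62,"ty":-0.00,"tz":1.70,"rx":0.000,"ry":0.000,"rz":0.000 rows>=0.3
"tx":16.67,"ty":-0.00,"tz":2.54,"rx":0.000,"ry":0.000,"rz":0.000 rows>=0.3
```

Emit:
{"api": "apply_moves", "payload": {"deltas": [{"tx":1.52,"ty":0,"tz":-0.21,"rx":0,"ry":0,"rz":0,"hand":0},{"tx":2.8,"ty":0,"tz":-0.63,"rx":0,"ry":0,"rz":0,"hand":0},{"tx":4.11,"ty":0,"tz":-0.93,"rx":0,"ry":0,"rz":0,"hand":0},{"tx":5.45,"ty":0,"tz":-1.11,"rx":0,"ry":0,"rz":0,"hand":0},{"tx":6.79,"ty":0,"tz":-1.17,"rx":0,"ry":0,"rz":0,"hand":0},{"tx":8.14,"ty":0,"tz":-1.11,"rx":0,"ry":0,"rz":0,"hand":0},{"tx":9.47,"ty":0,"tz":-0.93,"rx":0,"ry":0,"rz":0,"hand":0},{"tx":10.79,"ty":0,"tz":-0.63,"rx":0,"ry":0,"rz":0,"hand":0},{"tx":12.07,"ty":0,"tz":-0.22,"rx":0,"ry":0,"rz":0,"hand":0},{"tx":13.31,"ty":0,"tz":0.31,"rx":0,"ry":0,"rz":0,"hand":0},{"tx":14.49,"ty":0,"tz":0.95,"rx":0,"ry":0,"rz":0,"hand":0},{"tx":15.62,"ty":0,"tz":1.7,"rx":0,"ry":0,"rz":0,"hand":0},{"tx":16.67,"ty":0,"tz":2.54,"rx":0,"ry":0,"rz":0,"hand":0}]}}

```text
time: 10.47
eef_pos: [507.4, 197.5, 146.7]
tool_rot: [[0.999, 0.053, -0.0], [0.053, -0.999, -0.0], [-0.0, 0.0, -1.0]]
force: [0.7, 0.8, 0.4]
finger_gap: -0.0
```

```bash
python3 - <<'E'
from mv import *
st();grab('side','side12.png')
cv2.imwrite('pics/s12z.png',cv2.resize(cv2.imread('pics/side12.png')[120:350,260:500],None,fx=2.6,fy=2.6,interpolation=cv2.INTER_CUBIC)[:600])
from arc import *
run(np.arange(0.57,-0.01,-0.09),140)
E
```

```text
t 10.4667 tcp [507.4 197.5 146.7] F [0.7 0.8 0.4] gap -0.0 J [ 14.   21.6  99.1  -0.   59.3 101. ]
[[0.999, 0.053, -0.0], [0.053, -0.999, -0.0], [-0.0, 0.0, -1.0]]
"tx":0.38,"ty":-0.00,"tz":1.31,"rx":0.000,"ry":0.000,"rz":0.000 rows>=0.3
"tx":1.23,"ty":-0.00,"tz":2.27,"rx":0.000,"ry":0.000,"rz":0.000 rows>=0.3
"tx":2.00,"ty":-0.00,"tz":3.30,"rx":0.000,"ry":0.000,"rz":0.000 rows>=0.3
"tx":2.67,"ty":-0.00,"tz":4.40,"rx":0.000,"ry":0.000,"rz":0.000 rows>=0.3
"tx":3.23,"ty":-0.00,"tz":5.56,"rx":0.000,"ry":0.000,"rz":0.000 rows>=0.3
"tx":3.69,"ty":-0.00,"tz":6.76,"rx":0.000,"ry":0.000,"rz":0.000 rows>=0.3
"tx":4.04,"ty":-0.00,"tz":7.99,"rx":0.000,"ry":0.000,"rz":0.000 rows>=0.3
```

View pics/s12z.png

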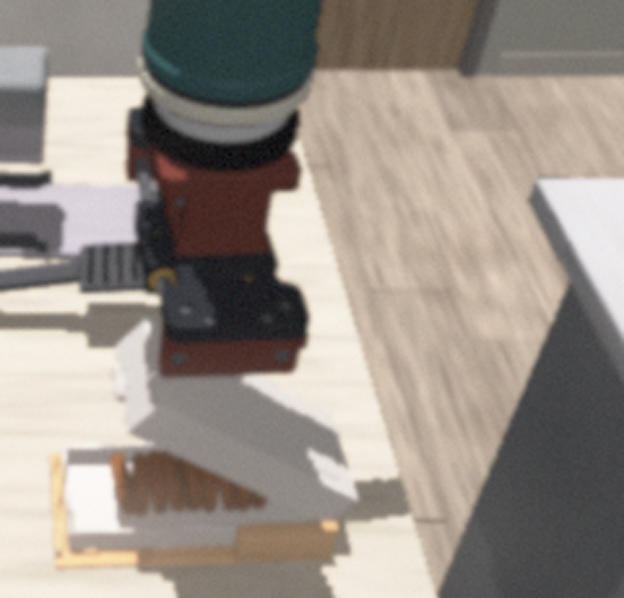

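Emit:
{"api": "apply_moves", "payload": {"deltas": [{"tx":0.38,"ty":0,"tz":1.31,"rx":0,"ry":0,"rz":0,"hand":0},{"tx":1.23,"ty":0,"tz":2.27,"rx":0,"ry":0,"rz":0,"hand":0},{"tx":2.0,"ty":0,"tz":3.3,"rx":0,"ry":0,"rz":0,"hand":0},{"tx":2.67,"ty":0,"tz":4.4,"rx":0,"ry":0,"rz":0,"hand":0},{"tx":3.23,"ty":0,"tz":5.56,"rx":0,"ry":0,"rz":0,"hand":0},{"tx":3.69,"ty":0,"tz":6.76,"rx":0,"ry":0,"rz":0,"hand":0},{"tx":4.04,"ty":0,"tz":7.7,"rx":0,"ry":0,"rz":0,"hand":0},{"tx":4.04,"ty":0,"tz":7.99,"rx":0,"ry":0,"rz":0,"hand":0},{"tx":4.04,"ty":0,"tz":7.99,"rx":0,"ry":0,"rz":0,"hand":0}]}}

```text
time: 11.27
eef_pos: [545.9, 199.5, 66.5]
tool_rot: [[0.999, 0.053, -0.002], [0.053, -0.999, -0.001], [-0.002, 0.0, -1.0]]
force: [-0.9, -0.4, -0.0]
finger_gap: 0.4
```

```bash
python3 - <<'E'
from mv import *
st();print(load()[0]);grab('side','side13.png')
cv2.imwrite('pics/s13z.png',cv2.resize(cv2.imread('pics/side13.png')[190:350,265:455],None,fx=3.7,fy=3.7,interpolation=cv2.INTER_CUBIC)[:600])
E
```

```text
t 11.2667 tcp [545.9 199.5  66.5] F [-0.9 -0.4 -0. ] gap 0.4 J [ 13.3  30.3  98.2  -0.   51.7 100.2]
[[0.999, 0.053, -0.002], [0.053, -0.999, -0.001], [-0.002, 0.0, -1.0]]
[546.60265425 199.55936824  67.723     ]
```

View pics/s13z.png

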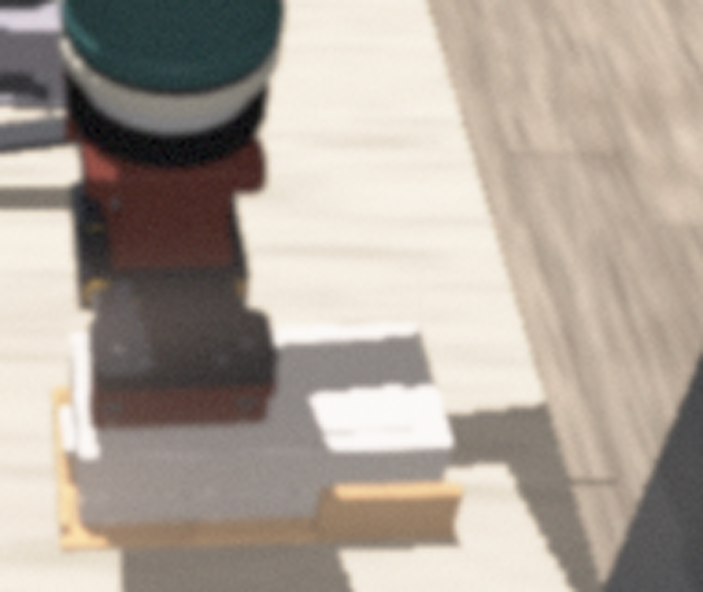

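Emit:
{"api": "apply_moves", "payload": {"deltas": [{"tx":0,"ty":0,"tz":0.2,"rx":0,"ry":0,"rz":0,"hand":0},{"tx":0,"ty":0,"tz":0.3,"rx":0,"ry":0,"rz":0,"hand":0},{"tx":0,"ty":0,"tz":0.4,"rx":0,"ry":0,"rz":0,"hand":0},{"tx":0,"ty":0,"tz":0.4,"rx":0,"ry":0,"rz":0,"hand":0}]}}

```text
time: 11.65
eef_pos: [546.8, 199.8, 65.2]
tool_rot: [[0.999, 0.053, 0.001], [0.053, -0.999, 0.0], [0.001, -0.0, -1.0]]
force: [-2.5, -0.5, 8.7]
finger_gap: 0.7
```

Emit:
{"api": "apply_moves", "payload": {"deltas": [{"tx":0,"ty":0,"tz":0.2,"rx":0,"ry":0,"rz":0,"hand":0},{"tx":0,"ty":0,"tz":0.2,"rx":0,"ry":0,"rz":0,"hand":0},{"tx":0,"ty":0,"tz":-5,"rx":0,"ry":0,"rz":0,"hand":0.6},{"tx":0,"ty":0,"tz":-10,"rx":0,"ry":0,"rz":0,"hand":1},{"tx":-11,"ty":0,"tz":-16,"rx":0,"ry":0,"rz":0,"hand":1},{"tx":-11,"ty":0,"tz":-16,"rx":0,"ry":0,"rz":0,"hand":1},{"tx":-11,"ty":0,"tz":-16,"rx":0,"ry":0,"rz":0,"hand":1},{"tx":-11,"ty":0,"tz":-16,"rx":0,"ry":0,"rz":0,"hand":1},{"tx":-11,"ty":0,"tz":-16,"rx":0,"ry":0,"rz":0,"hand":1}]}}

```text
time: 12.4
eef_pos: [435.4, 194.1, 226.1]
tool_rot: [[0.999, 0.054, 0.003], [0.054, -0.999, 0.001], [0.004, -0.001, -1.0]]
force: [-0.3, 0.5, -0.6]
finger_gap: 43.5
```

```bash
python3 - <<'E'
from mv import *
P=Plan();P.to(P.p+P.R@[0,0,4]);P.save();P=Plan();P.to(P.p+P.R@[-110,0,-160]);P.save();print(P.last[0])
st();
for n in('side','top'): grab(n,n+'14.png')
cv2.imwrite('pics/s14z.png',cv2.resize(cv2.imread('pics/side14.png')[230:350,265:425],None,fx=4.5,fy=4.5,interpolation=cv2.INTER_CUBIC)[:600])
cv2.imwrite('pics/t14z.png',cv2.resize(cv2.imread('pics/top14.png')[180:310,145:285],None,fx=4,fy=4,interpolation=cv2.INTER_CUBIC)[:600])
E
```

```text
"tx":0.00,"ty":0.00,"tz":0.40,"rx":0.000,"ry":0.000,"rz":0.000 rows>=0.1
"tx":-11.00,"ty":0.00,"tz":-16.00,"rx":0.000,"ry":0.000,"rz":0.000 rows>=4.7
[436.75614166 193.75043798 223.723     ]
t 12.4 tcp [435.4 194.1 226.1] F [-0.3  0.5 -0.6] gap 43.5 J [ 15.7  10.7 102.    0.   67.1 102.6]
[[0.999, 0.054, 0.003], [0.054, -0.999, 0.001], [0.004, -0.001, -1.0]]
```

View pics/s14z.png

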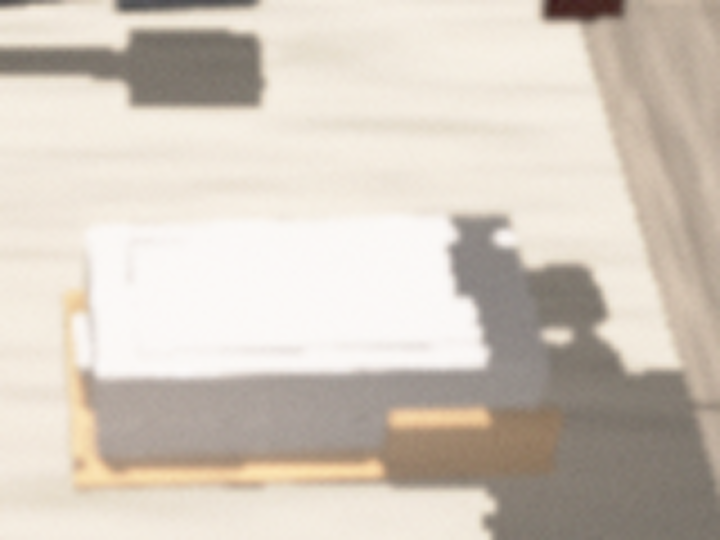

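View pics/t14z.png

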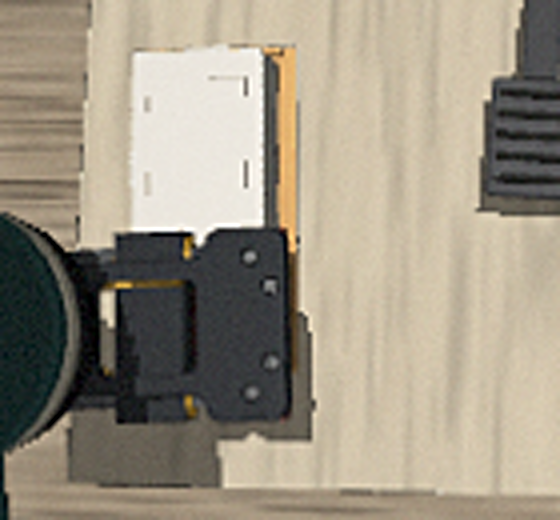

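```bash
python3 - <<'E'
from fit import *
z=54
obs=[(T,[80,34,z],(178.3,192.5)),(T,[80,-34,z],(211.2,192.3)),(S,[80,34,z],(286.1,314)),(S,[80,-34,z],(284.5,280.5)),(S,[-80,34,z],(265+545/4.5,230+378/4.5)),(S,[-80,-34,z],(265+510/4.5,230+218/4.5))]
p,r=fit(obs,[497,197,0.05]);print('box',p,np.degrees(p[2]));print(r.round(1))
a=cv2.imread('pics/side14.png')
cv2.imwrite('pics/sp.png',cv2.resize(a[130:260,210:340],None,fx=4.5,fy=4.5,interpolation=cv2.INTER_CUBIC))
q=[628.9,-94.8,np.radians(-2.35)]
print(proj(S,W(q,[[-145,47,8],[-145,-47,8],[-40,-20,160],[-40,20,160],[-69,140,60],[-131,140,60],[-131,90,60]])).round(1))
E
```

```text
box [4.97733950e+02 1.99925680e+02 1.43756526e-02] 0.8236642220728415
[[-0.5 -0.5]
 [-0.8 -0.3]
 [-0.7 -0.5]
 [-0.2 -0.7]
 [ 1.2 -1.1]
 [ 0.4  0.7]]
[[326.2 218. ]
 [324.4 191. ]
 [278.7 138.9]
 [277.9 149.6]
 [290.3 229. ]
 [323.  230. ]
 [322.1 212.7]]
```

View pics/sp.png

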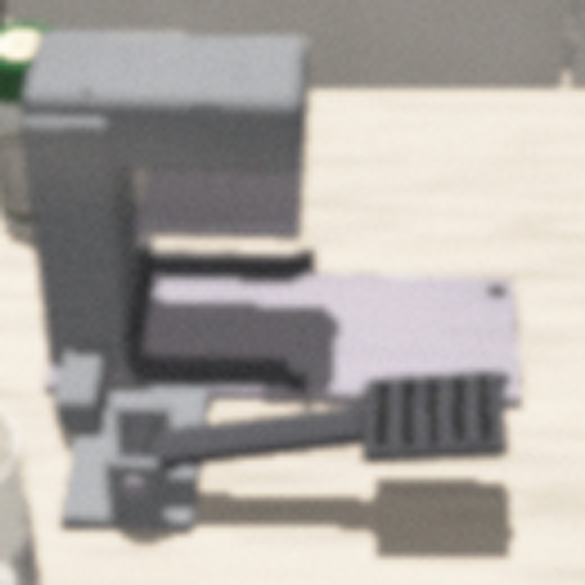

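```bash
python3 - <<'E'
from mv import *
P=Plan();P.to([503,198.5,120],down(-88));P.to([503,198.5,19.5],down(-88));P.save()
E
```

```text
"tx":6.64,"ty":-0.12,"tz":10.37,"rx":0.000,"ry":0.000,"rz":0.018 rows>=3.0
"tx":6.64,"ty":-0.12,"tz":20.42,"rx":0.000,"ry":0.000,"rz":0.018 rows>=2.4
```

Emit:
{"api": "apply_moves", "payload": {"deltas": [{"tx":6.64,"ty":-0.12,"tz":10.37,"rx":0,"ry":0,"rz":0.018,"hand":1},{"tx":6.64,"ty":-0.12,"tz":10.37,"rx":0,"ry":0,"rz":0.018,"hand":1},{"tx":6.64,"ty":-0.12,"tz":10.37,"rx":0,"ry":0,"rz":0.018,"hand":1},{"tx":6.64,"ty":-0.12,"tz":10.37,"rx":0,"ry":0,"rz":0.018,"hand":1},{"tx":6.64,"ty":-0.12,"tz":10.37,"rx":0,"ry":0,"rz":0.018,"hand":1},{"tx":6.64,"ty":-0.12,"tz":13.5,"rx":0,"ry":0,"rz":0.018,"hand":1}]}}

```text
time: 13.0
eef_pos: [507.4, 199.5, 91.8]
tool_rot: [[0.999, 0.034, 0.007], [0.034, -0.999, 0.002], [0.007, -0.002, -1.0]]
force: [0.8, 0.2, -0.0]
finger_gap: 87.4
```

```bash
python3 - <<'E'
from mv import *
s=st();grab('side','side15.png');grab('top','top15.png')
cv2.imwrite('pics/s15z.png',cv2.resize(cv2.imread('pics/side15.png')[190:350,265:455],None,fx=3.7,fy=3.7,interpolation=cv2.INTER_CUBIC)[:600])
cv2.imwrite('pics/t15z.png',cv2.resize(cv2.imread('pics/top15.png')[170:290,145:285],None,fx=4,fy=4,interpolation=cv2.INTER_CUBIC)[:600])
E
```

```text
t 13.0 tcp [507.4 199.5  91.8] F [ 0.8  0.2 -0. ] gap 87.4 J [ 14.2  25.7 102.2  -0.   51.6 102.2]
[[0.999, 0.034, 0.007], [0.034, -0.999, 0.002], [0.007, -0.002, -1.0]]
```

View pics/s15z.png

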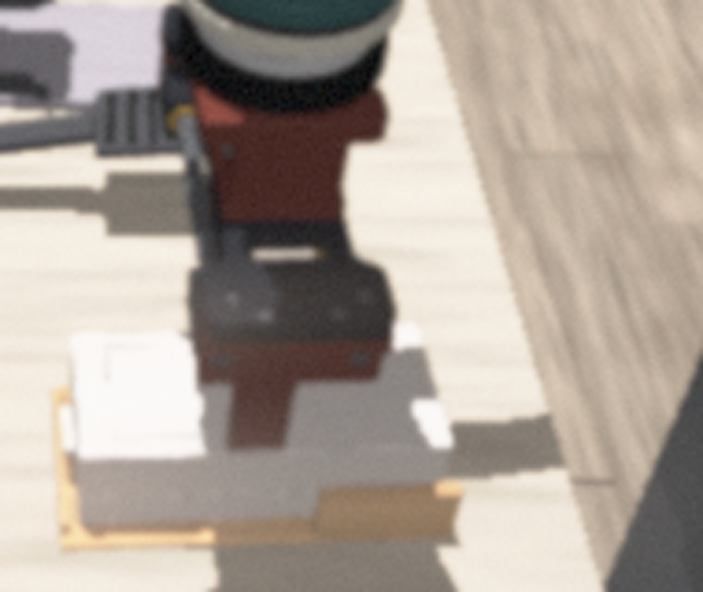

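View pics/t15z.png

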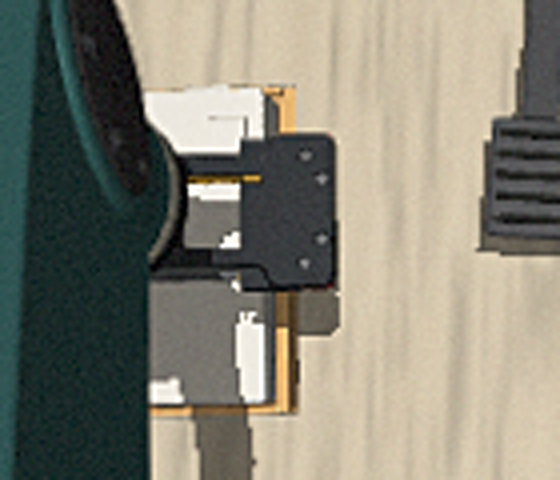

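Emit:
{"api": "apply_moves", "payload": {"deltas": [{"tx":0,"ty":0,"tz":2.5,"rx":0,"ry":0,"rz":0,"hand":1},{"tx":0,"ty":0,"tz":4.5,"rx":0,"ry":0,"rz":0,"hand":1},{"tx":0,"ty":0,"tz":6,"rx":0,"ry":0,"rz":0,"hand":1},{"tx":0,"ty":0,"tz":6.5,"rx":0,"ry":0,"rz":0,"hand":1},{"tx":0,"ty":0,"tz":6.5,"rx":0,"ry":0,"rz":0,"hand":1},{"tx":0,"ty":0,"tz":6.5,"rx":0,"ry":0,"rz":0,"hand":0},{"tx":0,"ty":0,"tz":6.5,"rx":0,"ry":0,"rz":0,"hand":0},{"tx":0,"ty":0,"tz":6.5,"rx":0,"ry":0,"rz":0,"hand":0},{"tx":0,"ty":0,"tz":6.5,"rx":0,"ry":0,"rz":0,"hand":0},{"tx":0,"ty":0,"tz":6.5,"rx":0,"ry":0,"rz":0,"hand":0},{"tx":0,"ty":0,"tz":6.5,"rx":0,"ry":0,"rz":0,"hand":0}]}}

```text
time: 14.02
eef_pos: [503.8, 198.6, 25.0]
tool_rot: [[0.999, 0.035, 0.002], [0.035, -0.999, 0.0], [0.002, -0.0, -1.0]]
force: [-1.5, 0.4, 7.7]
finger_gap: 67.7
```

```bash
python3 - <<'E'
from mv import *
s=st();print(load()[0])
P=Plan();P.to(P.p+P.R@[0,0,65-69.2]);P.save();print(P.last[0])
E
```

```text
t 14.0167 tcp [503.8 198.6  25. ] F [-1.5  0.4  7.7] gap 67.7 J [ 14.2  31.5 105.   -0.   43.3 102.2]
[[0.999, 0.035, 0.002], [0.035, -0.999, 0.0], [0.002, -0.0, -1.0]]
[503.00012093 198.45524511  19.523     ]
"tx":0.00,"ty":0.00,"tz":-0.42,"rx":0.000,"ry":0.000,"rz":0.000 rows>=0.1
[503.00012093 198.45524511  23.723     ]
```

Emit:
{"api": "apply_moves", "payload": {"deltas": [{"tx":0,"ty":0,"tz":-0.5,"rx":0,"ry":0,"rz":0,"hand":0},{"tx":0,"ty":0,"tz":-2,"rx":0,"ry":0,"rz":0,"hand":0},{"tx":0,"ty":0,"tz":-4,"rx":0,"ry":0,"rz":0,"hand":0},{"tx":0,"ty":0,"tz":-6,"rx":0,"ry":0,"rz":0,"hand":0},{"tx":0,"ty":0,"tz":-8,"rx":0,"ry":0,"rz":0,"hand":0},{"tx":0,"ty":0,"tz":-8,"rx":0,"ry":0,"rz":0,"hand":0}]}}

```text
time: 14.52
eef_pos: [505.0, 199.1, 107.0]
tool_rot: [[0.999, 0.035, 0.005], [0.035, -0.999, 0.001], [0.005, -0.001, -1.0]]
force: [1.1, -0.1, -4.3]
finger_gap: 67.7
```

```bash
python3 - <<'E'
from mv import *
P=Plan();P.to(P.p+P.R@[0,0,-80]);P.save();print(P.last[0])
s=st();grab('side','side16.png');grab('top','top16.png')
cv2.imwrite('pics/s16z.png',cv2.resize(cv2.imread('pics/side16.png')[160:350,255:455],None,fx=3.1,fy=3.1,interpolation=cv2.INTER_CUBIC)[:600])
E
```

```text
"tx":0.00,"ty":0.00,"tz":-8.00,"rx":0.000,"ry":0.000,"rz":0.000 rows>=1.9
[503.00012093 198.45524511 103.723     ]
t 14.5167 tcp [505.  199.1 107. ] F [ 1.1 -0.1 -4.3] gap 67.7 J [ 14.2  24.3 101.7  -0.   53.6 102.2]
[[0.999, 0.035, 0.005], [0.035, -0.999, 0.001], [0.005, -0.001, -1.0]]
```

View pics/s16z.png

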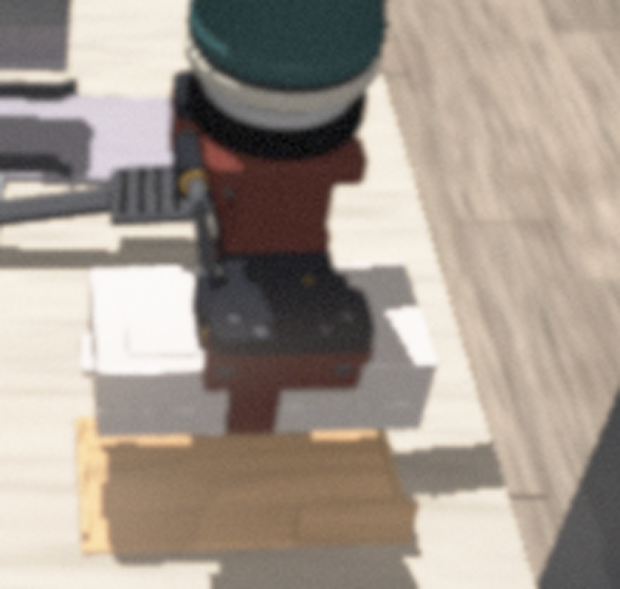

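View pics/top16.png

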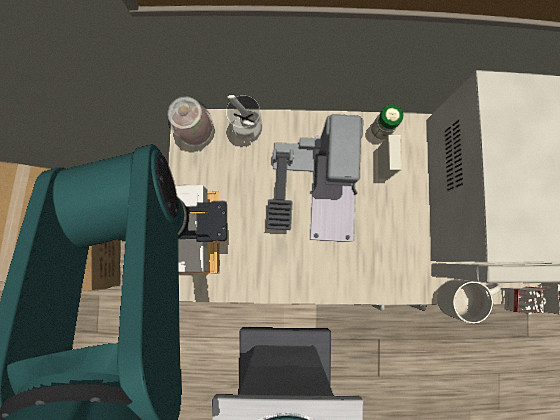

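```bash
cat > pr.py <<'E'
from mv import *
Q=np.array([628.9,-94.8]);YAW=-2.35
def pw(x,y,z):
    a=np.radians(YAW);c,s=np.cos(a),np.sin(a);return [Q[0]+c*x-s*y,Q[1]+s*x+c*y,z]
RP=down(-90+YAW)
E
python3 - <<'E'
from pr import *
P=Plan();P.to([503,198.5,190]);P.to(pw(-150,0,190),RP);P.to(pw(-150,0,60),RP);P.save();print(P.last[0])
E
```

```text
"tx":0.00,"ty":-0.00,"tz":-8.63,"rx":0.000,"ry":0.000,"rz":0.000 rows>=2.1
"tx":-3.40,"ty":28.61,"tz":-8.63,"rx":0.000,"ry":0.000,"rz":0.076 rows>=6.9
"tx":-3.40,"ty":28.61,"tz":4.37,"rx":0.000,"ry":0.000,"rz":0.076 rows>=3.1
[478.98446106 -88.65528775  60.023     ]
```

Emit:
{"api": "apply_moves", "payload": {"deltas": [{"tx":0,"ty":0,"tz":-3,"rx":0,"ry":0,"rz":0,"hand":0},{"tx":0,"ty":0,"tz":-6,"rx":0,"ry":0,"rz":0,"hand":0},{"tx":0,"ty":1,"tz":-8.6,"rx":0,"ry":0,"rz":0,"hand":0},{"tx":-0.4,"ty":4,"tz":-8.63,"rx":0,"ry":0,"rz":0.01,"hand":0},{"tx":-0.9,"ty":7.5,"tz":-8.63,"rx":0,"ry":0,"rz":0.02,"hand":0},{"tx":-1.3,"ty":11,"tz":-8.63,"rx":0,"ry":0,"rz":0.03,"hand":0},{"tx":-1.7,"ty":14.5,"tz":-8.63,"rx":0,"ry":0,"rz":0.04,"hand":0},{"tx":-2.1,"ty":18,"tz":-8.63,"rx":0,"ry":0,"rz":0.05,"hand":0},{"tx":-2.5,"ty":21.5,"tz":-8.63,"rx":0,"ry":0,"rz":0.06,"hand":0},{"tx":-3,"ty":25,"tz":-8.63,"rx":0,"ry":0,"rz":0.07,"hand":0},{"tx":-3.4,"ty":27.5,"tz":-8.63,"rx":0,"ry":0,"rz":0.076,"hand":0},{"tx":-3.4,"ty":28.61,"tz":-8,"rx":0,"ry":0,"rz":0.076,"hand":0},{"tx":-3.4,"ty":28.61,"tz":-5,"rx":0,"ry":0,"rz":0.076,"hand":0},{"tx":-3.4,"ty":28.61,"tz":-2,"rx":0,"ry":0,"rz":0.076,"hand":0},{"tx":-3.4,"ty":28.61,"tz":1,"rx":0,"ry":0,"rz":0.076,"hand":0},{"tx":-3.4,"ty":28.61,"tz":3.5,"rx":0,"ry":0,"rz":0.076,"hand":0},{"tx":-3.4,"ty":28.61,"tz":4.37,"rx":0,"ry":0,"rz":0.076,"hand":0},{"tx":-3.4,"ty":28.61,"tz":4.37,"rx":0,"ry":0,"rz":0.076,"hand":0},{"tx":-3.4,"ty":28.61,"tz":4.37,"rx":0,"ry":0,"rz":0.076,"hand":0}]}}

```text
time: 16.2
eef_pos: [478.6, -88.1, 59.6]
tool_rot: [[0.999, -0.041, -0.002], [-0.041, -0.999, 0.001], [-0.002, -0.001, -1.0]]
force: [0.5, 0.7, -4.0]
finger_gap: 67.9
```

```bash
python3 - <<'E'
from mv import *
s=st();grab('side','side17.png');grab('top','top17.png')
cv2.imwrite('pics/s17z.png',cv2.resize(cv2.imread('pics/side17.png')[80:260,200:400],None,fx=3.3,fy=3.3,interpolation=cv2.INTER_CUBIC)[:600])
cv2.imwrite('pics/t17z.png',cv2.resize(cv2.imread('pics/top17.png')[100:290,255:405],None,fx=3.1,fy=3.1,interpolation=cv2.INTER_CUBIC)[:600])
E
```

```text
t 16.2 tcp [478.6 -88.1  59.6] F [ 0.5  0.7 -4. ] gap 67.9 J [-18.6  25.3 110.6   0.   44.3  73.8]
[[0.999, -0.041, -0.002], [-0.041, -0.999, 0.001], [-0.002, -0.001, -1.0]]
```

View pics/s17z.png

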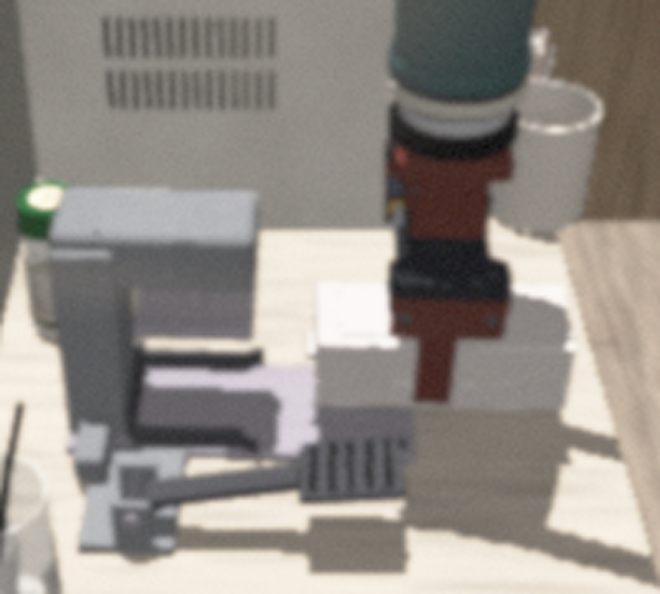

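View pics/t17z.png

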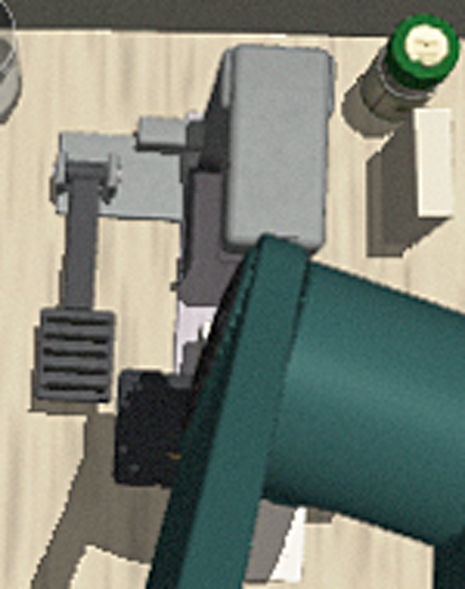

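```bash
python3 - <<'E'
from fit import *
q=[628.9,-94.8,np.radians(-2.35)]
# observed corners: in full px
k=3.3
def px(a,b): return (200+a/k,80+b/k)
z0=38.6
obs=[(S,[80,34,z0],px(319,407)),(S,[-80,34,z0],px(560,408)),(S,[80,34,z0+50],px(317,348)),(S,[-80,34,z0+50],px(573,346))]
p,r=fit(obs,[478,-88,-0.04]);print(p,np.degrees(p[2]),r.round(1))
c,s=np.cos(q[2]),np.sin(q[2]);d=p[:2]-q[:2];print('press frame',c*d[0]+s*d[1],-s*d[0]+c*d[1])
E
```

```text
[ 4.73700286e+02 -8.72574337e+01  1.05647418e-02] 0.6053151184915018 [[-1.7  0.5]
 [ 1.  -0.2]
 [-0.4 -0.4]
 [ 0.7 -0.3]]
press frame -155.37846350402293 1.1724544113727546
```

```bash
python3 - <<'E'
from pr import *
P=Plan();P.to(pw(-150,-0.5,34),RP);P.to(pw(-90,-0.5,34),RP);P.to(pw(-90,-0.5,29),RP);P.save();print(P.last[0])
E
```

```text
"tx":0.00,"ty":0.05,"tz":2.60,"rx":0.000,"ry":0.000,"rz":-0.000 rows>=0.6
"tx":6.00,"ty":0.05,"tz":2.60,"rx":0.000,"ry":0.000,"rz":-0.000 rows>=1.4
"tx":6.00,"ty":0.05,"tz":3.10,"rx":0.000,"ry":0.000,"rz":-0.000 rows>=0.1
[538.91304899 -91.62418457  29.023     ]
```

Emit:
{"api": "apply_moves", "payload": {"deltas": [{"tx":0,"ty":0.05,"tz":1.3,"rx":0,"ry":0,"rz":0,"hand":0},{"tx":0,"ty":0.05,"tz":2.6,"rx":0,"ry":0,"rz":0,"hand":0},{"tx":0,"ty":0.05,"tz":2.6,"rx":0,"ry":0,"rz":0,"hand":0},{"tx":1,"ty":0.05,"tz":2.6,"rx":0,"ry":0,"rz":0,"hand":0},{"tx":2,"ty":0.05,"tz":2.6,"rx":0,"ry":0,"rz":0,"hand":0},{"tx":3,"ty":0.05,"tz":2.6,"rx":0,"ry":0,"rz":0,"hand":0},{"tx":4,"ty":0.05,"tz":2.6,"rx":0,"ry":0,"rz":0,"hand":0},{"tx":5,"ty":0.05,"tz":2.6,"rx":0,"ry":0,"rz":0,"hand":0},{"tx":5.6,"ty":0.05,"tz":2.6,"rx":0,"ry":0,"rz":0,"hand":0},{"tx":6,"ty":0.05,"tz":2.6,"rx":0,"ry":0,"rz":0,"hand":0},{"tx":6,"ty":0.05,"tz":2.6,"rx":0,"ry":0,"rz":0,"hand":0}]}}

```text
time: 17.22
eef_pos: [540.1, -91.7, 34.1]
tool_rot: [[0.999, -0.041, 0.001], [-0.041, -0.999, -0.0], [0.001, 0.0, -1.0]]
force: [0.2, -0.2, -5.6]
finger_gap: 67.8
```

```bash
python3 - <<'E'
from mv import *
s=st();grab('side','side18.png')
cv2.imwrite('pics/s18z.png',cv2.resize(cv2.imread('pics/side18.png')[80:260,200:400],None,fx=3.3,fy=3.3,interpolation=cv2.INTER_CUBIC)[:600])
E
```

```text
t 17.2167 tcp [540.1 -91.7  34.1] F [ 0.2 -0.2 -5.6] gap 67.8 J [-16.9  31.1 103.8  -0.   45.   75.5]
[[0.999, -0.041, 0.001], [-0.041, -0.999, -0.0], [0.001, 0.0, -1.0]]
```

View pics/s18z.png

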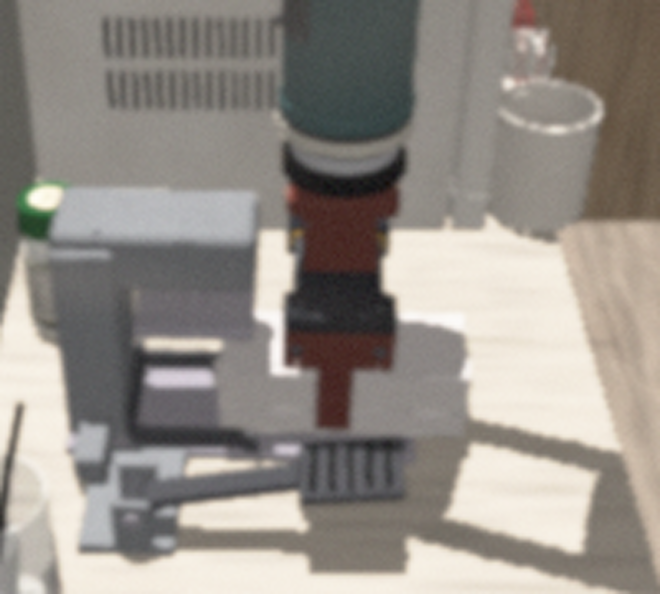

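Emit:
{"api": "apply_moves", "payload": {"deltas": [{"tx":0,"ty":0,"tz":0.2,"rx":0,"ry":0,"rz":0,"hand":0},{"tx":0,"ty":0,"tz":0.4,"rx":0,"ry":0,"rz":0,"hand":0},{"tx":0,"ty":0,"tz":0.5,"rx":0,"ry":0,"rz":0,"hand":0},{"tx":0,"ty":0,"tz":0.5,"rx":0,"ry":0,"rz":0,"hand":0}]}}

```text
time: 17.6
eef_pos: [538.0, -91.4, 29.1]
tool_rot: [[0.999, -0.041, -0.001], [-0.041, -0.999, 0.0], [-0.001, -0.0, -1.0]]
force: [-1.2, 0.6, -2.0]
finger_gap: 68.2
```

Emit:
{"api": "apply_moves", "payload": {"deltas": [{"tx":0,"ty":0,"tz":0.1,"rx":0,"ry":0,"rz":0,"hand":0},{"tx":0,"ty":0,"tz":0.1,"rx":0,"ry":0,"rz":0,"hand":0},{"tx":0,"ty":0,"tz":0.1,"rx":0,"ry":0,"rz":0,"hand":1},{"tx":0,"ty":0,"tz":0.1,"rx":0,"ry":0,"rz":0,"hand":1},{"tx":0,"ty":0,"tz":0.1,"rx":0,"ry":0,"rz":0,"hand":1},{"tx":0,"ty":0,"tz":0.1,"rx":0,"ry":0,"rz":0,"hand":1},{"tx":0,"ty":0,"tz":-3,"rx":0,"ry":0,"rz":0,"hand":1},{"tx":0,"ty":0,"tz":-6,"rx":0,"ry":0,"rz":0,"hand":1},{"tx":0,"ty":0,"tz":-6,"rx":0,"ry":0,"rz":0,"hand":1},{"tx":0,"ty":0,"tz":-6,"rx":0,"ry":0,"rz":0,"hand":1}]}}

```text
time: 18.43
eef_pos: [540.5, -92.0, 90.6]
tool_rot: [[0.999, -0.041, 0.004], [-0.041, -0.999, -0.001], [0.004, 0.001, -1.0]]
force: [-0.7, 0.1, -0.9]
finger_gap: 88.2
```

```bash
python3 - <<'E'
from pr import *
P=Plan();P.to(P.p+[0,0,60]);P.save();print(P.last[0])
s=st();grab('side','side19.png');grab('top','top19.png')
cv2.imwrite('pics/s19z.png',cv2.resize(cv2.imread('pics/side19.png')[80:260,200:400],None,fx=3.3,fy=3.3,interpolation=cv2.INTER_CUBIC)[:600])
cv2.imwrite('pics/t19z.png',cv2.resize(cv2.imread('pics/top19.png')[100:290,255:405],None,fx=3.1,fy=3.1,interpolation=cv2.INTER_CUBIC)[:600])
E
```

```text
"tx":0.00,"ty":0.00,"tz":-6.00,"rx":0.000,"ry":0.000,"rz":0.000 rows>=1.4
[538.91304899 -91.62418457  89.023     ]
t 18.4333 tcp [540.5 -92.   90.6] F [-0.7  0.1 -0.9] gap 88.2 J [-16.9  26.1 101.7  -0.   52.   75.5]
[[0.999, -0.041, 0.004], [-0.041, -0.999, -0.001], [0.004, 0.001, -1.0]]
```

View pics/s19z.png

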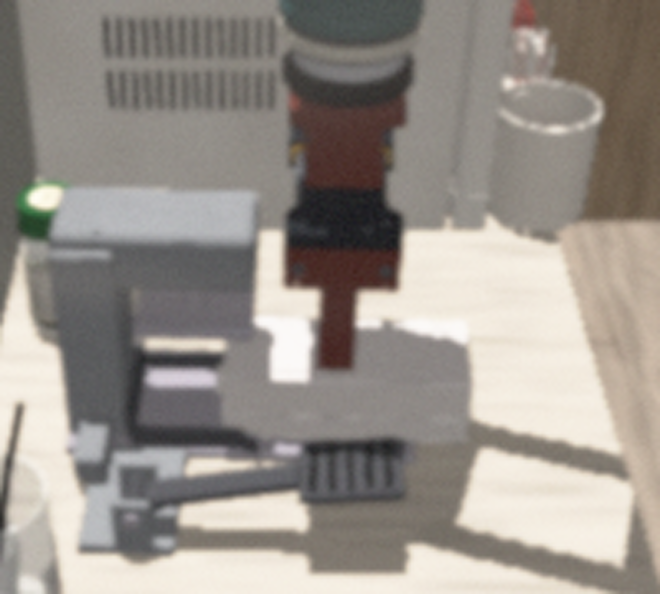

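View pics/t19z.png

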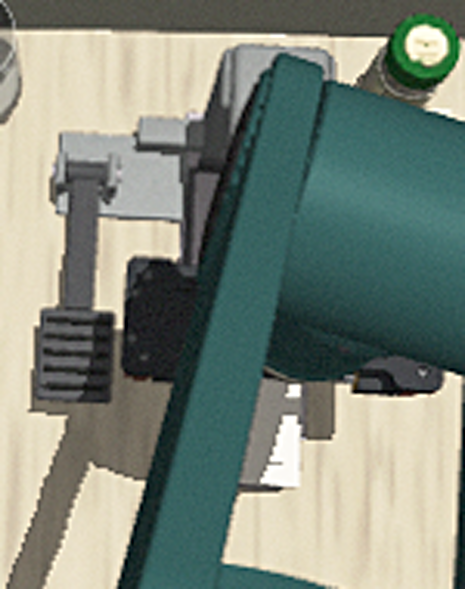

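```bash
python3 - <<'E'
from pr import *
P=Plan();P.to(pw(-160,-0.5,89),RP);P.to(pw(-160,-0.5,29),RP);P.save();print(P.last[0])
E
```

```text
"tx":-7.00,"ty":-0.00,"tz":0.00,"rx":0.000,"ry":0.000,"rz":-0.000 rows>=1.7
"tx":-7.00,"ty":-0.00,"tz":6.00,"rx":0.000,"ry":0.000,"rz":-0.000 rows>=1.4
[468.97235579 -88.74331072  29.023     ]
```

Emit:
{"api": "apply_moves", "payload": {"deltas": [{"tx":-3,"ty":0,"tz":0,"rx":0,"ry":0,"rz":0,"hand":1},{"tx":-7,"ty":0,"tz":0,"rx":0,"ry":0,"rz":0,"hand":1},{"tx":-7,"ty":0,"tz":0,"rx":0,"ry":0,"rz":0,"hand":1},{"tx":-7,"ty":0,"tz":0,"rx":0,"ry":0,"rz":0,"hand":1},{"tx":-7,"ty":0,"tz":2,"rx":0,"ry":0,"rz":0,"hand":1},{"tx":-7,"ty":0,"tz":4,"rx":0,"ry":0,"rz":0,"hand":1},{"tx":-7,"ty":0,"tz":5.5,"rx":0,"ry":0,"rz":0,"hand":1},{"tx":-7,"ty":0,"tz":6,"rx":0,"ry":0,"rz":0,"hand":1},{"tx":-7,"ty":0,"tz":6,"rx":0,"ry":0,"rz":0,"hand":1}]}}

```text
time: 19.28
eef_pos: [468.8, -88.5, 27.5]
tool_rot: [[0.999, -0.041, -0.002], [-0.041, -0.999, 0.001], [-0.002, -0.001, -1.0]]
force: [-0.4, 0.1, -0.6]
finger_gap: 87.6
```

```bash
python3 - <<'E'
from pr import *
s=st();grab('side','side20.png');grab('top','top20.png')
cv2.imwrite('pics/s20z.png',cv2.resize(cv2.imread('pics/side20.png')[80:260,200:400],None,fx=3.3,fy=3.3,interpolation=cv2.INTER_CUBIC)[:600])
E
```

```text
t 19.2833 tcp [468.8 -88.5  27.5] F [-0.4  0.1 -0.6] gap 87.6 J [-19.   28.1 113.   -0.   39.1  73.4]
[[0.999, -0.041, -0.002], [-0.041, -0.999, 0.001], [-0.002, -0.001, -1.0]]
```

View pics/s20z.png

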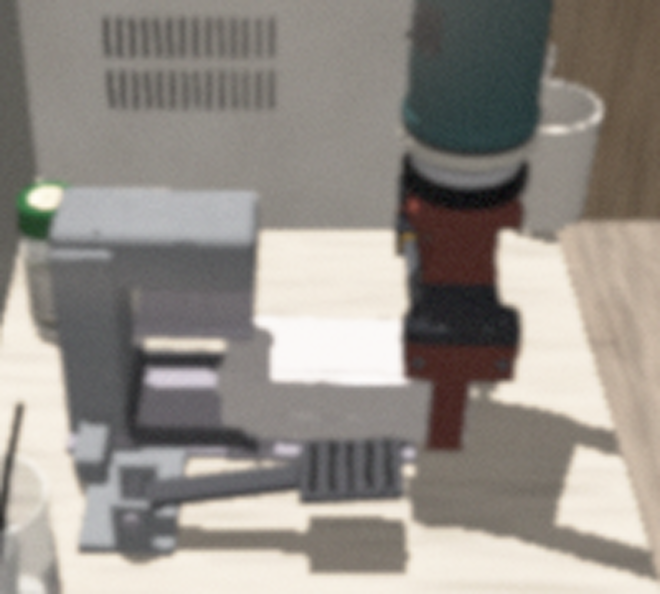

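Emit:
{"api": "apply_moves", "payload": {"deltas": [{"tx":0,"ty":0,"tz":0,"rx":0,"ry":0,"rz":0,"hand":0},{"tx":0,"ty":0,"tz":0,"rx":0,"ry":0,"rz":0,"hand":0},{"tx":0,"ty":0,"tz":0,"rx":0,"ry":0,"rz":0,"hand":0},{"tx":0,"ty":0,"tz":0,"rx":0,"ry":0,"rz":0,"hand":0},{"tx":0,"ty":0,"tz":0,"rx":0,"ry":0,"rz":0,"hand":0},{"tx":0,"ty":0,"tz":0,"rx":0,"ry":0,"rz":0,"hand":0},{"tx":1,"ty":0,"tz":0,"rx":0,"ry":0,"rz":0,"hand":0},{"tx":2,"ty":0,"tz":0,"rx":0,"ry":0,"rz":0,"hand":0},{"tx":3,"ty":0,"tz":0,"rx":0,"ry":0,"rz":0,"hand":0},{"tx":3,"ty":0,"tz":0,"rx":0,"ry":0,"rz":0,"hand":0}]}}

```text
time: 20.22
eef_pos: [499.5, -89.9, 29.4]
tool_rot: [[0.999, -0.041, -0.0], [-0.041, -0.999, -0.0], [-0.0, 0.0, -1.0]]
force: [-0.3, 0.8, 9.1]
finger_gap: 67.6
```

```bash
python3 - <<'E'
from pr import *
P=Plan();P.to(P.p+P.R@[30,0,0]);P.save()
s=st();grab('side','side21.png');grab('top','top21.png')
cv2.imwrite('pics/s21z.png',cv2.resize(cv2.imread('pics/side21.png')[80:260,200:400],None,fx=3.3,fy=3.3,interpolation=cv2.INTER_CUBIC)[:600])
E
```

```text
"tx":3.00,"ty":-0.00,"tz":0.00,"rx":0.000,"ry":0.000,"rz":0.000 rows>=0.7
t 20.2167 tcp [499.5 -89.9  29.4] F [-0.3  0.8  9.1] gap 67.6 J [-18.   29.4 109.2  -0.   41.5  74.4]
[[0.999, -0.041, -0.0], [-0.041, -0.999, -0.0], [-0.0, 0.0, -1.0]]
```

View pics/s21z.png

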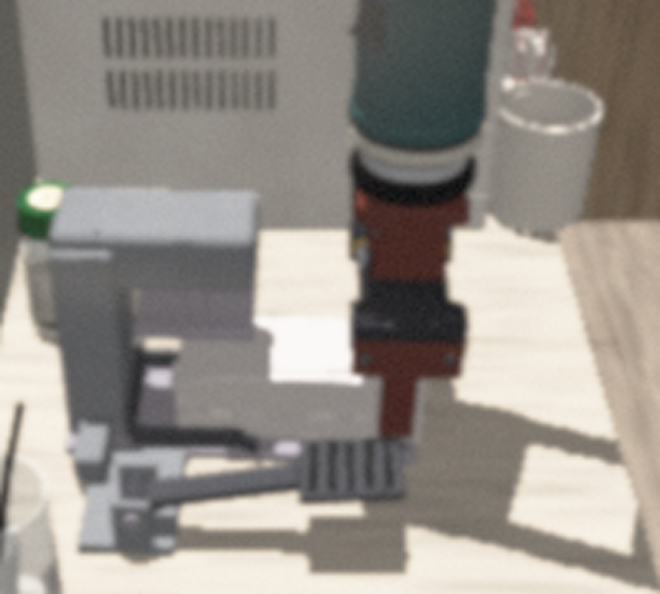

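Emit:
{"api": "apply_moves", "payload": {"deltas": [{"tx":0.7,"ty":0,"tz":-0.1,"rx":0,"ry":0,"rz":0,"hand":0},{"tx":1.4,"ty":0,"tz":-0.1,"rx":0,"ry":0,"rz":0,"hand":0},{"tx":2,"ty":0,"tz":-0.1,"rx":0,"ry":0,"rz":0,"hand":0},{"tx":2,"ty":0,"tz":-0.1,"rx":0,"ry":0,"rz":0,"hand":0}]}}

```text
time: 20.65
eef_pos: [520.9, -91.1, 29.9]
tool_rot: [[0.999, -0.041, 0.002], [-0.041, -0.999, -0.001], [0.002, 0.0, -1.0]]
force: [0.2, -0.0, -4.6]
finger_gap: 67.8
```

Emit:
{"api": "apply_moves", "payload": {"deltas": [{"tx":0.2,"ty":0,"tz":0,"rx":0,"ry":0,"rz":0,"hand":0},{"tx":0.4,"ty":0,"tz":0,"rx":0,"ry":0,"rz":0,"hand":0},{"tx":0.4,"ty":0,"tz":0,"rx":0,"ry":0,"rz":0,"hand":0}]}}

```text
time: 20.9
eef_pos: [523.0, -90.8, 29.9]
tool_rot: [[0.999, -0.041, -0.0], [-0.041, -0.999, 0.0], [-0.0, -0.0, -1.0]]
force: [1.1, -0.0, -3.2]
finger_gap: 67.8
```

Emit:
{"api": "apply_moves", "payload": {"deltas": [{"tx":0.2,"ty":0,"tz":0.06,"rx":0,"ry":0,"rz":0,"hand":0},{"tx":0.2,"ty":0,"tz":0.06,"rx":0,"ry":0,"rz":0,"hand":0},{"tx":0.2,"ty":0,"tz":0.06,"rx":0,"ry":0,"rz":0,"hand":0}]}}

```text
time: 21.15
eef_pos: [524.3, -90.8, 29.5]
tool_rot: [[0.999, -0.041, -0.001], [-0.041, -0.999, 0.0], [-0.001, -0.0, -1.0]]
force: [-1.7, 1.2, -0.2]
finger_gap: 67.8
```

```bash
python3 - <<'E'
from pr import *
P=Plan();P.to(P.p+P.R@[26,0,-.4]);P.save();print(P.last[0])
s=st();grab('side','side22.png')
cv2.imwrite('pics/s22z.png',cv2.resize(cv2.imread('pics/side22.png')[150:250,210:350],None,fx=5,fy=5,interpolation=cv2.INTER_CUBIC)[:600])
C=calib()['side'];print((proj(C,[pw(40,34,58),pw(-120,34,58),pw(40,-34,58),pw(-120,34,8)])-[210,150])*5)
E
```

```text
"tx":2.60,"ty":0.00,"tz":-0.04,"rx":0.000,"ry":0.000,"rz":0.000 rows>=0.6
[524.92491035 -91.0480098   29.423     ]
t 21.15 tcp [524.3 -90.8  29.5] F [-1.7  1.2 -0.2] gap 67.8 J [-17.3  30.7 105.9  -0.   43.4  75.1]
[[0.999, -0.041, -0.001], [-0.041, -0.999, 0.0], [-0.001, -0.0, -1.0]]
[[147.9527962  218.1180423 ]
 [528.74037923 228.50899278]
 [164.98326614 123.20185135]
 [521.8584718  318.44423311]]
```

View pics/s22z.png

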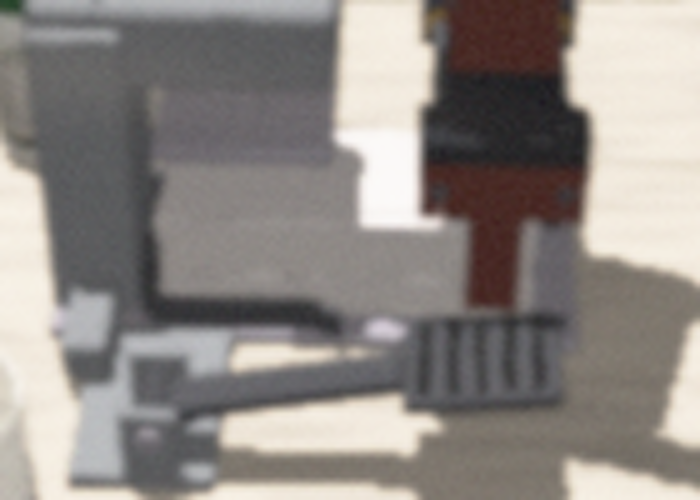

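Emit:
{"api": "apply_moves", "payload": {"deltas": [{"tx":0.15,"ty":0,"tz":0,"rx":0,"ry":0,"rz":0,"hand":0},{"tx":0.3,"ty":0,"tz":0,"rx":0,"ry":0,"rz":0,"hand":0},{"tx":0.3,"ty":0,"tz":0,"rx":0,"ry":0,"rz":0,"hand":0}]}}

```text
time: 21.45
eef_pos: [527.8, -91.0, 29.5]
tool_rot: [[0.999, -0.041, -0.001], [-0.041, -0.999, 0.0], [-0.001, 0.0, -1.0]]
force: [-3.6, 0.6, 0.3]
finger_gap: 67.9
```

Emit:
{"api": "apply_moves", "payload": {"deltas": [{"tx":0.15,"ty":0,"tz":0,"rx":0,"ry":0,"rz":0,"hand":0},{"tx":0.3,"ty":0,"tz":0,"rx":0,"ry":0,"rz":0,"hand":0},{"tx":0.3,"ty":0,"tz":0,"rx":0,"ry":0,"rz":0,"hand":0}]}}

```text
time: 21.7
eef_pos: [527.8, -91.0, 29.4]
tool_rot: [[0.999, -0.041, -0.006], [-0.041, -0.999, 0.0], [-0.006, -0.0, -1.0]]
force: [-11.0, -1.4, 8.5]
finger_gap: 68.2
```

Emit:
{"api": "apply_moves", "payload": {"deltas": [{"tx":-0.2,"ty":0,"tz":0,"rx":0,"ry":0,"rz":0,"hand":0},{"tx":-0.2,"ty":0,"tz":0,"rx":0,"ry":0,"rz":0,"hand":0},{"tx":-0.2,"ty":0,"tz":0,"rx":0,"ry":0,"rz":0,"hand":1},{"tx":-0.2,"ty":0,"tz":0,"rx":0,"ry":0,"rz":0,"hand":1},{"tx":-0.2,"ty":0,"tz":0,"rx":0,"ry":0,"rz":0,"hand":1},{"tx":-0.2,"ty":0,"tz":0,"rx":0,"ry":0,"rz":0,"hand":1},{"tx":-1,"ty":0,"tz":-3,"rx":0,"ry":0,"rz":0,"hand":1},{"tx":-3,"ty":0,"tz":-7,"rx":0,"ry":0,"rz":0,"hand":1},{"tx":-5,"ty":0,"tz":-11,"rx":0,"ry":0,"rz":0,"hand":0.5},{"tx":-9,"ty":0,"tz":-15,"rx":0,"ry":0,"rz":0,"hand":0},{"tx":-9,"ty":0,"tz":-15,"rx":0,"ry":0,"rz":0,"hand":0},{"tx":-9,"ty":0,"tz":-15,"rx":0,"ry":0,"rz":0,"hand":0}]}}

```text
time: 22.7
eef_pos: [440.3, -87.6, 182.7]
tool_rot: [[0.999, -0.041, 0.004], [-0.041, -0.999, -0.002], [0.004, 0.002, -1.0]]
force: [0.7, -0.2, -0.3]
finger_gap: 64.9
```

```bash
python3 - <<'E'
from pr import *
P=Plan();P.to(P.p+P.R@[6-90,0,-150]);P.save();print(P.last[0])
s=st();grab('side','side23.png');grab('top','top23.png')
cv2.imwrite('pics/s23z.png',cv2.resize(cv2.imread('pics/side23.png')[130:250,210:350],None,fx=5,fy=5,interpolation=cv2.INTER_CUBIC)[:600])
cv2.imwrite('pics/t23z.png',cv2.resize(cv2.imread('pics/top23.png')[100:290,255:405],None,fx=3.1,fy=3.1,interpolation=cv2.INTER_CUBIC)[:600])
E
```

```text
"tx":-8.40,"ty":0.00,"tz":-15.00,"rx":0.000,"ry":0.000,"rz":0.000 rows>=4.1
[440.9960785  -87.59096118 179.423     ]
t 22.7 tcp [440.3 -87.6 182.7] F [ 0.7 -0.2 -0.3] gap 64.9 J [-20.1  11.4 108.3  -0.   60.   72.3]
[[0.999, -0.041, 0.004], [-0.041, -0.999, -0.002], [0.004, 0.002, -1.0]]
```

View pics/s23z.png

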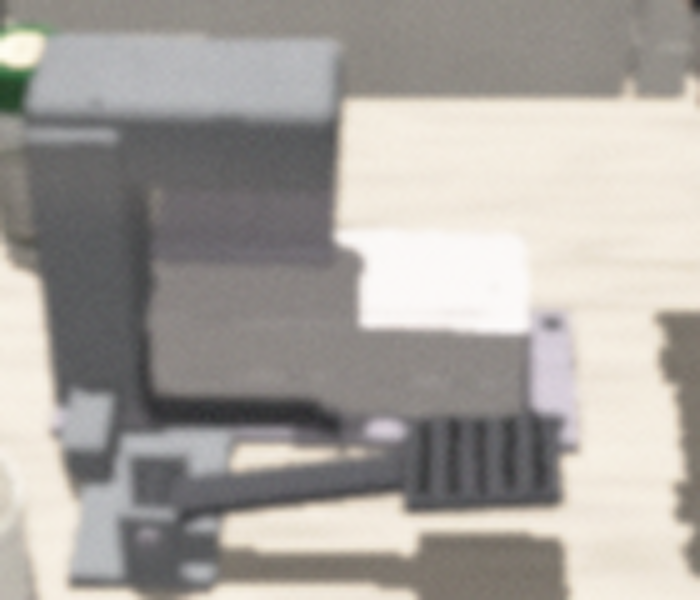

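View pics/t23z.png

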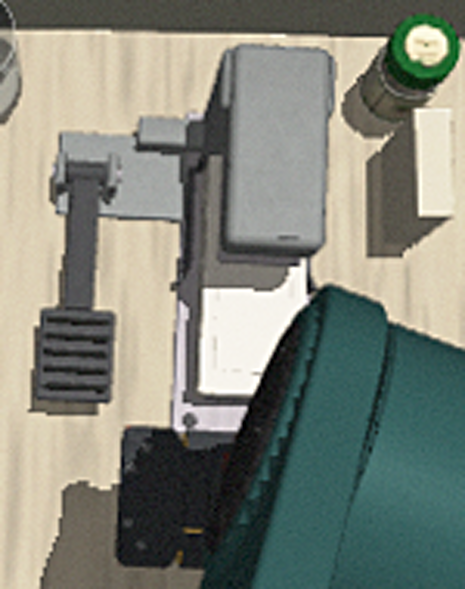

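```bash
python3 - <<'E'
from pr import *
P=Plan();P.to(pw(-101,115,150),RP);P.to(pw(-101,115,82),RP);P.save();print(P.last[0])
E
```

```text
"tx":8.70,"ty":-11.55,"tz":2.94,"rx":0.000,"ry":0.000,"rz":-0.000 rows>=3.5
"tx":8.70,"ty":-11.55,"tz":9.74,"rx":0.000,"ry":0.000,"rz":-0.000 rows>=1.6
[532.67581048  24.23066796  82.023     ]
```

Emit:
{"api": "apply_moves", "payload": {"deltas": [{"tx":0,"ty":-3,"tz":0,"rx":0,"ry":0,"rz":0,"hand":0},{"tx":1,"ty":-7,"tz":0,"rx":0,"ry":0,"rz":0,"hand":0},{"tx":4,"ty":-10.5,"tz":1,"rx":0,"ry":0,"rz":0,"hand":0},{"tx":7.5,"ty":-11.55,"tz":2.94,"rx":0,"ry":0,"rz":0,"hand":0},{"tx":8.7,"ty":-11.55,"tz":2.94,"rx":0,"ry":0,"rz":0,"hand":0},{"tx":8.7,"ty":-11.55,"tz":6,"rx":0,"ry":0,"rz":0,"hand":0},{"tx":8.7,"ty":-11.55,"tz":9,"rx":0,"ry":0,"rz":0,"hand":0},{"tx":8.7,"ty":-11.55,"tz":9.74,"rx":0,"ry":0,"rz":0,"hand":0},{"tx":8.7,"ty":-11.55,"tz":9.74,"rx":0,"ry":0,"rz":0,"hand":0}]}}

```text
time: 23.55
eef_pos: [530.5, 24.7, 78.4]
tool_rot: [[0.999, -0.041, -0.007], [-0.041, -0.999, 0.001], [-0.007, -0.0, -1.0]]
force: [-0.6, -0.2, -0.4]
finger_gap: 1.0
```

```bash
python3 - <<'E'
from pr import *
s=st();grab('side','side24.png')
cv2.imwrite('pics/s24z.png',cv2.resize(cv2.imread('pics/side24.png')[100:250,210:370],None,fx=4,fy=4,interpolation=cv2.INTER_CUBIC)[:600])
E
```

```text
t 23.55 tcp [530.5  24.7  78.4] F [-0.6 -0.2 -0.4] gap 1.0 J [ -4.8  26.3 103.9  -0.   50.2  87.6]
[[0.999, -0.041, -0.007], [-0.041, -0.999, 0.001], [-0.007, -0.0, -1.0]]
```

View pics/s24z.png

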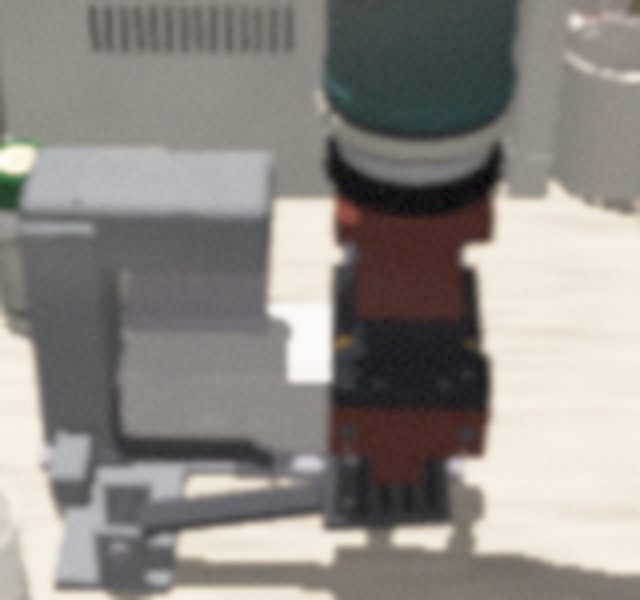

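Emit:
{"api": "apply_moves", "payload": {"deltas": [{"tx":0,"ty":0,"tz":0.6,"rx":0,"ry":0,"rz":0,"hand":0},{"tx":0,"ty":0,"tz":1.1,"rx":0,"ry":0,"rz":0,"hand":0},{"tx":0,"ty":0,"tz":1.6,"rx":0,"ry":0,"rz":0,"hand":0},{"tx":-0.1,"ty":0,"tz":2.1,"rx":0,"ry":0,"rz":0,"hand":0},{"tx":-0.1,"ty":0,"tz":2.6,"rx":0,"ry":0,"rz":0,"hand":0},{"tx":-0.2,"ty":0,"tz":3.1,"rx":0,"ry":0,"rz":0,"hand":0},{"tx":-0.2,"ty":0,"tz":3.6,"rx":0,"ry":0,"rz":0,"hand":0},{"tx":-0.3,"ty":0,"tz":4,"rx":0,"ry":0,"rz":0,"hand":0},{"tx":-0.3,"ty":0,"tz":4.2,"rx":0,"ry":0,"rz":0,"hand":0},{"tx":-0.3,"ty":0,"tz":4.2,"rx":0,"ry":0,"rz":0,"hand":0}]}}

```text
time: 24.43
eef_pos: [530.8, 24.3, 40.0]
tool_rot: [[0.999, -0.041, 0.002], [-0.041, -0.999, -0.0], [0.002, 0.0, -1.0]]
force: [0.7, -1.0, 4.9]
finger_gap: 0.6
```

Emit:
{"api": "apply_moves", "payload": {"deltas": [{"tx":0,"ty":0,"tz":0.2,"rx":0,"ry":0,"rz":0,"hand":0},{"tx":0,"ty":0,"tz":0.4,"rx":0,"ry":0,"rz":0,"hand":0},{"tx":0,"ty":0,"tz":0.5,"rx":0,"ry":0,"rz":0,"hand":0},{"tx":0,"ty":0,"tz":0.5,"rx":0,"ry":0,"rz":0,"hand":0}]}}

```text
time: 24.77
eef_pos: [531.0, 24.3, 38.2]
tool_rot: [[0.999, -0.041, 0.003], [-0.041, -0.999, -0.001], [0.003, 0.0, -1.0]]
force: [-8.1, -0.4, 38.0]
finger_gap: 0.4
```

```bash
python3 - <<'E'
from pr import *
P=Plan();P.to(P.p+P.R@[-3,0,47]);P.save();print(P.last[0])
s=st();grab('side','side25.png')
cv2.imwrite('pics/s25z.png',cv2.resize(cv2.imread('pics/side25.png')[100:250,210:370],None,fx=4,fy=4,interpolation=cv2.INTER_CUBIC)[:600])
E
```

```text
"tx":-0.30,"ty":0.00,"tz":4.70,"rx":0.000,"ry":0.000,"rz":0.000 rows>=1.1
[529.6783522   24.35413398  35.023     ]
t 24.7667 tcp [531.   24.3  38.2] F [-8.1 -0.4 38. ] gap 0.4 J [ -4.8  29.7 105.9  -0.   44.1  87.5]
[[0.999, -0.041, 0.003], [-0.041, -0.999, -0.001], [0.003, 0.0, -1.0]]
```

View pics/s25z.png

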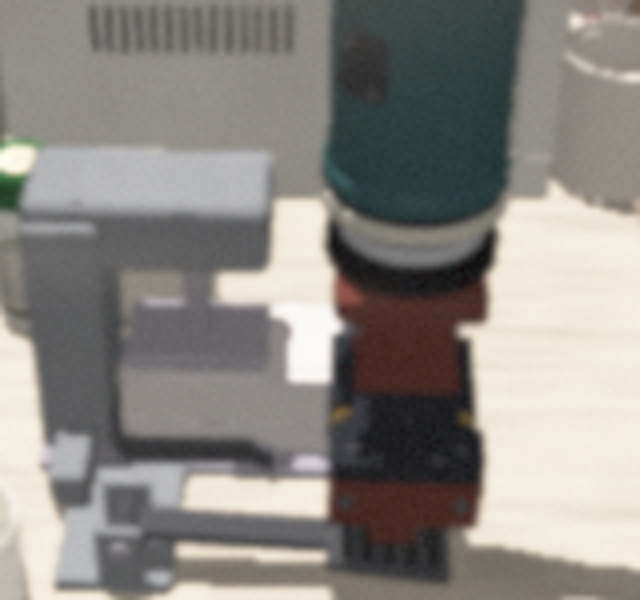

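Emit:
{"api": "apply_moves", "payload": {"deltas": [{"tx":0,"ty":0,"tz":-0.1,"rx":0,"ry":0,"rz":0,"hand":0},{"tx":0,"ty":0,"tz":-0.12,"rx":0,"ry":0,"rz":0,"hand":0},{"tx":0,"ty":0,"tz":-0.12,"rx":0,"ry":0,"rz":0,"hand":0},{"tx":0,"ty":0,"tz":-0.12,"rx":0,"ry":0,"rz":0,"hand":0},{"tx":0,"ty":0,"tz":-0.12,"rx":0,"ry":0,"rz":0,"hand":0},{"tx":0,"ty":0,"tz":-0.12,"rx":0,"ry":0,"rz":0,"hand":0},{"tx":0,"ty":0,"tz":-0.12,"rx":0,"ry":0,"rz":0,"hand":0},{"tx":0,"ty":0,"tz":-0.12,"rx":0,"ry":0,"rz":0,"hand":0},{"tx":0,"ty":0,"tz":-0.12,"rx":0,"ry":0,"rz":0,"hand":0},{"tx":0,"ty":0,"tz":-0.12,"rx":0,"ry":0,"rz":0,"hand":0},{"tx":0,"ty":0,"tz":-0.12,"rx":0,"ry":0,"rz":0,"hand":0},{"tx":0,"ty":0,"tz":-0.12,"rx":0,"ry":0,"rz":0,"hand":0}]}}

```text
time: 25.82
eef_pos: [531.0, 24.2, 38.6]
tool_rot: [[0.999, -0.041, 0.003], [-0.041, -0.999, -0.001], [0.003, 0.0, -1.0]]
force: [-5.0, -0.5, 27.7]
finger_gap: 0.6
```

Emit:
{"api": "apply_moves", "payload": {"deltas": [{"tx":0,"ty":0,"tz":-0.6,"rx":0,"ry":0,"rz":0,"hand":0},{"tx":0,"ty":0,"tz":-1.2,"rx":0,"ry":0,"rz":0,"hand":0},{"tx":0.1,"ty":0,"tz":-1.8,"rx":0,"ry":0,"rz":0,"hand":0},{"tx":0.2,"ty":0,"tz":-2.4,"rx":0,"ry":0,"rz":0,"hand":0},{"tx":0.3,"ty":0,"tz":-3,"rx":0,"ry":0,"rz":0,"hand":0},{"tx":0.3,"ty":0,"tz":-3.6,"rx":0,"ry":0,"rz":0,"hand":0},{"tx":0.3,"ty":0,"tz":-4.2,"rx":0,"ry":0,"rz":0,"hand":0},{"tx":0.3,"ty":0,"tz":-6,"rx":0,"ry":0,"rz":0,"hand":0},{"tx":0.3,"ty":0,"tz":-10,"rx":0,"ry":0,"rz":0,"hand":0},{"tx":-4,"ty":-4,"tz":-13,"rx":0,"ry":0,"rz":0,"hand":0},{"tx":-8,"ty":-8,"tz":-16,"rx":0,"ry":0,"rz":0,"hand":0},{"tx":-12,"ty":-12,"tz":-18,"rx":0,"ry":0,"rz":0,"hand":0},{"tx":-12,"ty":-12,"tz":-18,"rx":0,"ry":0,"rz":0,"hand":0},{"tx":-12,"ty":-12,"tz":-18,"rx":0,"ry":0,"rz":0,"hand":0},{"tx":-12,"ty":-12,"tz":-18,"rx":0,"ry":0,"rz":0,"hand":0}]}}

```text
time: 27.07
eef_pos: [411.2, 151.6, 217.7]
tool_rot: [[0.999, -0.038, -0.001], [-0.038, -0.999, 0.001], [-0.001, -0.001, -1.0]]
force: [-0.3, -1.7, 0.2]
finger_gap: 0.5
```

```bash
python3 - <<'E'
from pr import *
s=st();grab('side','side26.png');grab('top','top26.png')
cv2.imwrite('pics/s26z.png',cv2.resize(cv2.imread('pics/side26.png')[130:250,210:350],None,fx=5,fy=5,interpolation=cv2.INTER_CUBIC)[:600])
E
```

```text
t 27.0667 tcp [411.2 151.6 217.7] F [-0.3 -1.7  0.2] gap 0.5 J [1.110e+01 8.100e+00 1.067e+02 1.000e-01 6.530e+01 1.033e+02]
[[0.999, -0.038, -0.001], [-0.038, -0.999, 0.001], [-0.001, -0.001, -1.0]]
```

View pics/s26z.png

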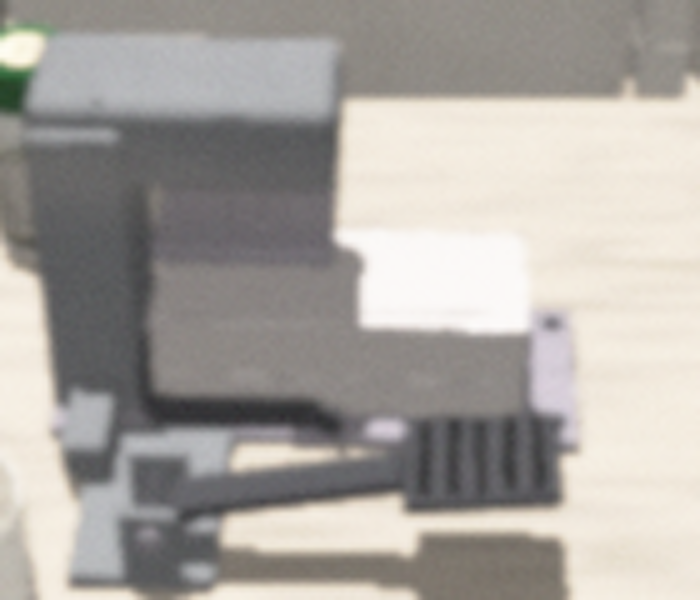

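View pics/top26.png

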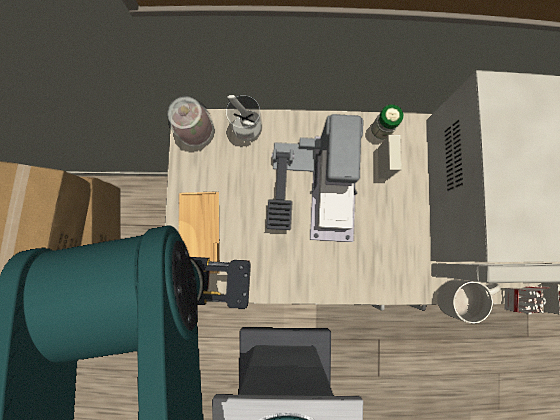

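View pics/side26.png

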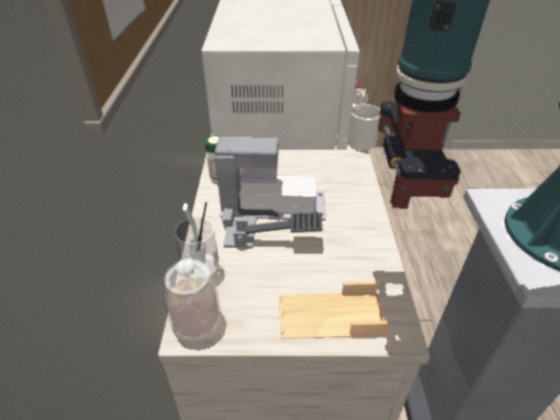

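```bash
python3 - <<'E'
from rig import env
print(env.job_done());print(env.state()['time'])
E
```

```text
the job is handed in; nothing more can be done
None
the job is handed in; nothing more can be done
```

I did every step in the order asked and handed the job in at about 27 s. No verdict was reported.

**What I did**
- **Roll and lid:** I laid the roll in the box and pushed the lid shut.
- **Into the press:** I set the box on the bed with its free end in the mouth, took it again near the hinge end and slid it home. It stopped against the back stop with about 11 N of resistance.
- **Pedal:** I pressed it to its stop, where the force peaked at 38 N. I then held it at about 28 N for roughly 1 s and let it come all the way up.

**Last checks**
- **Box:** its edges lie within about 1 px (roughly 2 mm) of the calculated home position, and it looks the same before and after pressing. The lid looks edge to edge.
- **Press:** the pedal and plate are up.
- **Surroundings:** the sweet jar, glass, carton and spice jar show no change in the pictures, and the arm is clear of everything.

**What went wrong or disagreed**
- The first grip on the roll caught the bag's seams (45 mm gap, about 10 N upward force), so I opened and gripped again 4 mm higher.
- The box's yaw in the side view differed from the tool's by 1–3°. Since the box went cleanly between the guides, I put this down to the view.

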